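# Reload the capper's spring magazine

## Task

The cap magazine of the bench capper has run empty. Take the two black caps from the mat and load them one on top of the other, closed side up, pressing each one down against the spring until it clicks under both brass catches, then push the magazine slide all the way home under the capping head. Leave the white and red caps, the bottles, the flask and the spatula where they are.

Things in the scene. Friction and masses are not known exactly. Their poses are not given: they have to be found in the camera images.
- cap_a_center (a point): Centre (half-way up) of the first black screw cap: 48 mm across, 16 mm high, ribbed rim, 25 g, lying closed side up on the light mat (3 mm thick). z axis up through its closed top. The two black caps are alike and may go in in either order.
- cap_b_center (a point): Centre (half-way up) of the second black screw cap, like the first.
- mouth (a point): On the magazine's vertical axis, level with the catches' flat undersides, 100 mm above the table; moves with the slide. z up, y the way the slide goes home. An open tower, 51 mm bore: four corner guides, flared lips up to 20 mm above this point. A cap set in it rests on the catches' bevels, its underside 8 mm above this point; pressed down, it is caught once its top is below this point.
- capper: Blue bench capper, fixed: its origin lies on the table under the magazine's axis at slide = 0; axes as the mouth's. The magazine's two x sides are open between the guides, 32 mm wide, from the top to 35 mm below the mouth point, for fingers holding a cap. At y = +160 mm the capping head hangs 150 mm above the table, so load with the slide out. The column begins at y = +250 mm.
- follower (a joint): Orange spring plate in the magazine that the caps press down (m): 0 when empty, its top then 3 mm below the mouth point; grows downwards to 0.052. It pushes up with 4 N at 0 and 80 N/m more. Each cap lowers it about 16 mm, and the second cap pushes down the first.
- catch_front (a joint): Brass spring catch on the -y side of the mouth (the push plate's side): 0 when sprung in over the bore, grows as it is pushed outwards (m, up to 0.009). The catches' noses leave a 40 mm gap. Pressing a cap past both takes about 5 to 15 N in all; press its middle till its top is 3 to 4 mm below the mouth point and they snap over it.
- catch_back (a joint): The same on the +y side of the mouth.
- slide (a joint): Slide that carries the magazine (m): starts pulled out, at 0 to 0.025; 0.160 is home against its stop, with the magazine under the capping head. About 4 N of friction holds it where it is left.
- push_plate (a point): Middle of the outer (-y) face of the white upright push plate at the slide's outer end, 55 mm above the table and 122 mm from the magazine's axis; push along +y. The plate is 90 mm wide along x and spans 20 to 78 mm above the table. Below lie the 10 mm thick base plate and two guide-rod end blocks (60 mm to either side, up to 32 mm high).
- cap_white_center (a point): Centre of a white cap, 38 mm across, 14 mm high, on the mat: not wanted, to be left alone.
- cap_red_center (a point): Centre of a red cap, 54 mm across, 20 mm high, on the mat: not wanted, to be left alone.
- bottle_1: Amber glass sample bottle, 62 mm across, 110 mm high, origin under its base: leave alone.
- bottle_2: A second such bottle: leave alone.
- flask: Glass flask with a long neck, 82 mm across, 212 mm high, origin under its base: leave alone.
- spatula: Thin double-ended steel laboratory spatula, 160 mm long, 9 mm wide, lying on the table on the far side of the capper: leave alone.
Mind the look-alikes: they are no part of the job. Leave any blue or turquoise look-alike of the part that bears cap_b_center alone.

How it is judged:
By the outcome, as a careful person would: the job done as asked, in the order asked, and still so for the second after the job is handed in, with the robot touching nothing.
It also fails if it takes over 70 s, if anything falls off the work surface, if the arm or the gripper's body presses on something with over 40 N, if the wrist force passes 120 N, or if a joint passes its speed limit or range.

## Robot

A 6-joint arm with a two-finger parallel gripper is mounted at the origin on the work surface. World frame = base frame: x ahead of the robot, y to its left, z up, the work surface at z = 0. Lengths are in m, angles in degrees, forces in N, time in s.
With the tool pointing down it reaches from about 0.375 to 0.75 m from the base axis. Payload 9 kg.
Tool frame: the origin (TCP) lies at the very end of the fingers, on their centre line; the grasp point (between the pads) lies 19 mm behind it (env.hold_point_z is the distance from the TCP to the grasp point, in m); z points along the fingers, y is the direction in which the jaws open and shut (so a half turn about z gives the same grasp; the last joint's range is limited). The gripper opens to 85 mm and grips with 20 to 120 N. Pads are 22 mm wide; open, the fingers measure 114 mm over their backs; the gripper's body (76 mm by 85 mm) begins 54 mm behind the grasp point. The pads swing forward as they close: fully open they stand 13 mm farther back than shut.
Start: joints at [-78.306, 5.964, 5.575, 89.605, 0, 77.527], TCP at [0.246, -0.547, 0.21] pointing down, gripper open.
Joint ranges: [-171.21, 171.21], [-48.23, 106.86], [-62.78, 66.21], [-105.2, 120.99], [-86.42, 89.51], [-180, 180]. Speed limits (degrees/s): [127.2, 127.2, 147.25, 180, 180, 180].

## Interface

Orientations are given as [roll, pitch, yaw] about the fixed x, y, z axes, in that order (R = Rz(yaw) Ry(pitch) Rx(roll)).
In Python, from bench import env, vision, hand_in, spotter gives the robot as it stands.
- The arm moves only by the shell command python3 -m pendant 'ROWS' [FORCE]. ROWS is JSON, a list of rows, each a list of 3 entries, a list of its own where there are three numbers: the closure, from -1 (fully open) to 1 (shut), then the shift along the world's x, y, z in cm, then the turn about the world's z in degrees. A call has 1 to 10 rows; each row shifts and turns the commanded pose from where the row before left it; what a row does not reach is not made up. A row lasts 1/10 s, in which the tool goes at most 50 mm and 8.59 degrees, less where a joint would pass 70% of its speed; a pose out of reach is approached as far as the arm can. A call is refused whole if a number of a shift passes 5 or a number of a turn 8.59, either way. A call with a gripper value outside its range is refused whole. The fingers move at their own pace and stop on an object; FORCE is the grip in N (left out, the last holds). Time passes only in rows, so rows that do not move let the fingers close. It gives the time, the measured TCP pose, the force and the opening at its end, in the units of the state.
- env.get_obs(): the state, without advancing time (a new reading comes with each control period).
- vision.capture(name): name is "scene" or "top" or "wrist"; returns a dict with "frame" (420x560x3 uint8, blue, green, red), "fx", "fy", "cx", "cy" (pixels), "k1" (the pictures are not rectified: a ray, as slopes to the right and down, at radius r is drawn at 1 + k1 r^2 times it, then the intrinsics apply), "origin" and "attitude" of the camera in the world; the wrist camera has in their place "T_tool_cam" (4x4, takes a point from camera to tool coordinates, whose origin is the TCP and whose axes are the flange's). Camera axes: x right, y up, looking along -z (the intrinsics and any distortion apply to the point x, -y, -z); pixel columns grow to the right and rows downward; lengths in m; the calibration is good to about 2 mm. A picture is of the moment at which its call begins: read the wrist's pose just before it. There is no depth.
- hand_in(): hands the job in, once; it reports no verdict.
Trained networks look in a picture, given as the dict that the camera call returned (one of the last four; its "shot" number tells which), for a name from the list of things; names that differ only in an ending like _2 or _b are one class to them, and where a whole thing is asked for, a point or a joint stands for the part that bears it (a point fixed in the world has none). Each returns a list of dicts, best first, with "p" (0 to 1); they miss things now and then, are a little off and sometimes report something else, mostly with a low value. They report only what shows in the picture. A call takes as long as a camera call. They do not tell look-alikes from the thing itself.
- spotter.look_for(name, picture): "bbox" ([centre column, centre row, width, height] in pixels, round what is visible of it).
- spotter.spot_point(name, picture): "xy" ([column, row] in pixels: a listed point, or the origin of a listed thing).
The state is a dict: "time": time; "joints": joint angles; "joint_vel": joint speeds; "joint_efforts": joint torques, N m; "position": TCP position; "eef_rot": TCP orientation; "wrist_force": force on the tool from outside, world axes, zero at the start; "moment": the same for the moment, N m; "opening": finger opening in m.
Only numpy, scipy, OpenCV 4.12 (cv2) and the standard library are available. Lean on these libraries where they do the work, as an engineer would, in place of code of your own. Each camera call takes 0.05 s, during which the arm holds its last target.

## Working session

There is one attempt and no reset: what is moved stays moved. The work goes in short steps, Python scripts to look and compute and a shell command to move; the robot and the scene stay as the last step left them, time stands still between calls to the robot, and variables do not carry over. Pictures are saved under pics/ and viewed, and the job is handed in when it is done.

```bash
ls; mkdir -p pics; cat > h.py <<'E'
import numpy as np, cv2, json
from bench import env, vision, spotter
from scipy.spatial.transform import Rotation as R
def cap(name, fn=None):
    o=env.get_obs(); p=vision.capture(name)
    if fn: cv2.imwrite('pics/'+fn, p['frame'])
    return p,o
def campose(p,o=None):
    if 'T_tool_cam' in p:
        T=np.eye(4); T[:3,:3]=R.from_euler('xyz',o['eef_rot'],degrees=True).as_matrix(); T[:3,3]=o['position']
        return T@np.array(p['T_tool_cam'])
    T=np.eye(4); a=np.array(p['attitude'],float)
    T[:3,:3]=a if a.shape==(3,3) else R.from_euler('xyz',a,degrees=True).as_matrix()
    T[:3,3]=p['origin']; return T
def ray(p,T,uv):
    d=np.array([(uv[0]-p['cx'])/p['fx'],(uv[1]-p['cy'])/p['fy']]); s=d.copy()
    for _ in range(30): s=d/(1+p['k1']*(s@s))
    v=T[:3,:3]@np.array([s[0],-s[1],-1]); return T[:3,3],v/np.linalg.norm(v)
def proj(p,T,X):
    c=T[:3,:3].T@(np.array(X)-T[:3,3]); s=np.array([c[0]/-c[2],-c[1]/-c[2]]); s=s*(1+p['k1']*(s@s))
    return np.array([p['cx']+p['fx']*s[0],p['cy']+p['fy']*s[1]])
def onz(p,T,uv,z):
    o,v=ray(p,T,uv); return o+v*(z-o[2])/v[2]
def tri(rays):
    A=np.zeros((3,3));b=np.zeros(3)
    for o,v in rays:
        M=np.eye(3)-np.outer(v,v);A+=M;b+=M@o
    X=np.linalg.solve(A,b); return X,[np.linalg.norm((np.eye(3)-np.outer(v,v))@(X-o)) for o,v in rays]
E
python3 - <<'E'
from h import *
for n in ('scene','top','wrist'):
    p,o=cap(n,n+'0.png')
    print(n,{k:v for k,v in p.items() if k!='frame'})
    for t in ['cap_a_center','mouth','push_plate','capper','cap_white_center','cap_red_center','bottle_1','flask','spatula']:
        print(t,[(np.round(d['xy']).tolist(),round(d['p'],2)) for d in spotter.spot_point(t,p)][:6])
print(env.get_obs(), env.hold_point_z)
E
```

```text
pics
scene {'fx': 440.2488761801577, 'fy': 440.2488761801577, 'cx': 278.94849074739665, 'cy': 210.69182309500465, 'k1': -0.03963877492719687, 'origin': array([ 1.01800604, -0.0580505 ,  0.86810576]), 'attitude': array([ 30.77252686,   0.86856011, 100.10358136]), 'shot': 1}
cap_a_center [([261.0, 190.0], 0.76)]
mouth [([293.0, 331.0], 0.44), ([251.0, 235.0], 0.16)]
push_plate [([323.0, 221.0], 0.64), ([293.0, 329.0], 0.54), ([394.0, 343.0], 0.21)]
capper [([368.0, 240.0], 0.7)]
cap_white_center [([252.0, 234.0], 0.62)]
cap_red_center [([194.0, 290.0], 0.71), ([203.0, 212.0], 0.62), ([262.0, 188.0], 0.62)]
bottle_1 [([192.0, 286.0], 0.78), ([253.0, 305.0], 0.59)]
flask [([295.0, 329.0], 0.93)]
spatula [([396.0, 343.0], 0.51)]
top {'fx': 407.5472345807435, 'fy': 407.5472345807435, 'cx': 285.149729015281, 'cy': 211.50738620736024, 'k1': 0.025572351174318938, 'origin': array([ 0.4805339 , -0.17095395,  1.01678295]), 'attitude': array([ 4.76508196e+00, -5.29671798e-02, -8.99852444e+01]), 'shot': 2}
cap_a_center [([299.0, 255.0], 0.77)]
mouth [([175.0, 218.0], 0.85)]
push_plate [([231.0, 21
[... 939 characters left out ...]
tle_1 []
flask []
spatula []
{'time': 1.5, 'joints': array([-7.83054462e+01,  5.96363896e+00,  5.57464893e+00,  8.96051255e+01,
       -2.16887800e-04,  7.75250416e+01]), 'joint_vel': array([-0.0606698 , -0.05645635,  0.04487015,  0.11110702, -0.00652427,
        0.05724346]), 'joint_efforts': array([-1.78208224e-04, -5.56746340e+01,  5.03768814e+01,  5.16866512e-04,
       -3.22308106e-04, -4.57804163e-06]), 'position': array([ 0.24566041, -0.54743664,  0.20953718]), 'eef_rot': array([1.79994301e+02, 1.48289977e-03, 2.41695121e+01]), 'wrist_force': array([ 0.62940582, -0.42445402, -0.01658708]), 'moment': array([ 0.04985935, -0.02446734,  0.05000751]), 'opening': 0.08559162947190689} 0.0187
```

View images.

View pics/scene0.png

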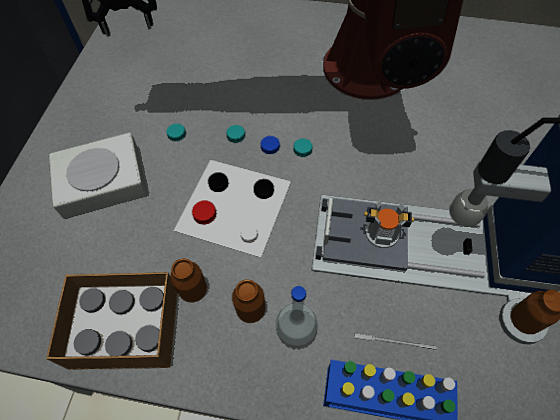

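View pics/top0.png

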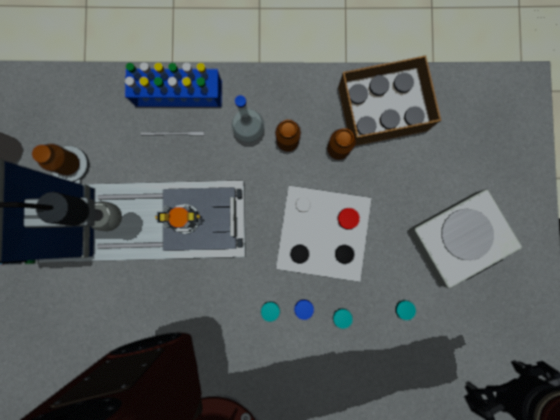

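```bash
python3 - <<'E'
import cv2
i=cv2.imread('pics/top0.png')[180:290,130:370]; cv2.imwrite('pics/topc.png',cv2.resize(i,None,fx=3.3,fy=3.3,interpolation=cv2.INTER_CUBIC))
i=cv2.imread('pics/scene0.png')[160:280,170:470]; cv2.imwrite('pics/scenec.png',cv2.resize(i,None,fx=2.6,fy=2.6,interpolation=cv2.INTER_CUBIC))
E
```

```text
(no output)
```

View pics/topc.png

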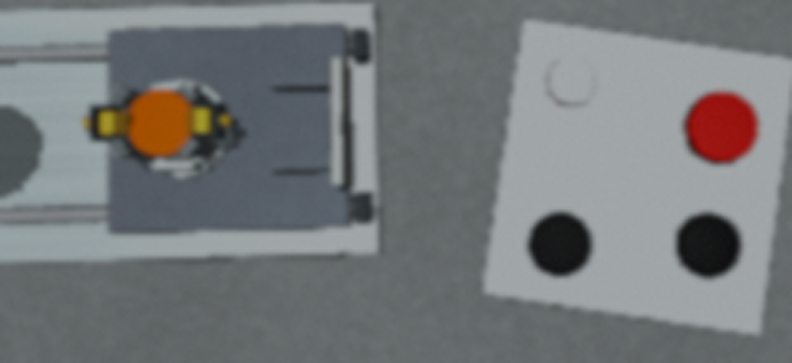

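View pics/scenec.png

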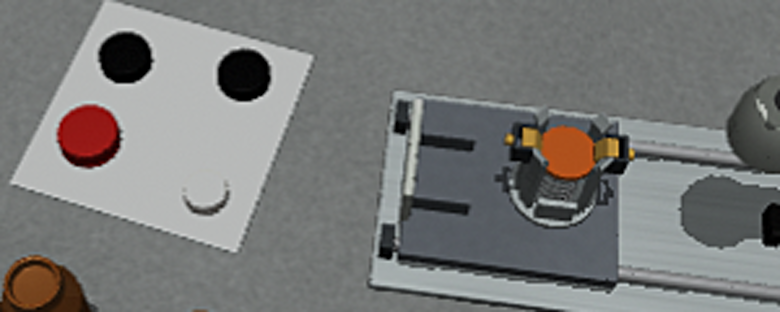

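Top view: the two black caps are at (299,255) and (344,254) on the mat. The red cap (347,218) and white cap (303,205) are unwanted. The blue/turquoise discs off the mat, (270..405, 310), are look-alikes, and so are the grey caps in the tray. The crops confirm that only the black ones on the mat fit. The magazine, with its orange plate, is at (180,217), and the push plate is at (234,216).

```bash
python3 - <<'E'
from h import *
pt,o=cap('top'); ps,_=cap('scene')
Tt,Ts=campose(pt),campose(ps)
def blob(p,mask,near,r=20):
    m=mask.astype(np.uint8); n,l,s,c=cv2.connectedComponentsWithStats(m)
    out=[]
    for i in range(1,n):
        if s[i,4]>60 and np.hypot(*(c[i]-near))<r:
            cs,_=cv2.findContours((l==i).astype(np.uint8),cv2.RETR_EXTERNAL,cv2.CHAIN_APPROX_NONE)
            out.append((s[i,4],c[i],s[i,:4].tolist(),cv2.fitEllipse(cs[0])))
    return max(out,key=lambda t:t[0])
dk=lambda p:p['frame'].max(2)<70
def org(p):
    h=cv2.cvtColor(p['frame'],cv2.COLOR_BGR2HSV); return (h[...,0]>4)&(h[...,0]<16)&(h[...,1]>200)&(h[...,2]>140)
for nm,ut,us,f in [('capA(299)',(299,255),(263,188),dk),('capB(344)',(344,254),(217,182),dk),('follower',(180,217),(388,219),org)]:
    bt,bs=blob(pt,f(pt),ut),blob(ps,f(ps),us)
    X,e=tri([ray(pt,Tt,bt[1]),ray(ps,Ts,bs[1])])
    print(nm,bt[:3],bs[:3],'X',X.round(4),np.round(e,4))
    for z in (.019,.0115,.097): print('  z',z,onz(pt,Tt,bt[1],z).round(4),onz(ps,Ts,bs[1],z).round(4))
for n in ['mouth','push_plate']:
    print(n, [ (d['xy'],d['p']) for d in spotter.spot_point(n,pt)][:2],[ (d['xy'],d['p']) for d in spotter.spot_point(n,ps)][:3])
# base plate edges in top view, z=.01
for uv in [(244.5,181),(245,257),(95,183),(95,261)]: print('base corner',uv,onz(pt,Tt,uv,.01).round(4))
E
```

```text
capA(299) (np.int32(258), array([299.28294574, 253.63953488]), [291, 245, 18, 18]) (np.int32(321), array([263.43925234, 188.52024922]), [254, 179, 20, 20]) X [ 0.4606 -0.2073  0.0053] [0.0005 0.0005]
  z 0.019 [ 0.4608 -0.2063  0.019 ] [ 0.4696 -0.2053  0.019 ]
  z 0.0115 [ 0.4606 -0.2066  0.0115] [ 0.4647 -0.2066  0.0115]
  z 0.097 [ 0.4623 -0.2035  0.097 ] [ 0.52   -0.1918  0.097 ]
capB(344) (np.int32(275), array([344.17090909, 253.8       ]), [335, 245, 19, 19]) (np.int32(313), array([217.7284345 , 181.88178914]), [208, 173, 21, 19]) X [ 0.4603 -0.3181  0.0059] [0.0006 0.0006]
  z 0.019 [ 0.4605 -0.3155  0.019 ] [ 0.4689 -0.3148  0.019 ]
  z 0.0115 [ 0.4603 -0.3166  0.0115] [ 0.4641 -0.317   0.0115]
  z 0.097 [ 0.462  -0.3042  0.097 ] [ 0.5194 -0.2912  0.097 ]
follower (np.int32(268), array([177.97014925, 216.73134328]), [170, 208, 17, 19]) (np.int32(309), array([388.12621359, 218.05177994]), [378, 209, 21, 19]) X [0.5456 0.0709 0.0928] [0.0004 0.0004]
  z 0.019 [0.5508 0.0906 0.019 ] [0.5008 0.0828 0.019 ]
  z 0.0115 [0.5513 0.0926 0.0115] [0.4962 0.084  0.0115]
  z 0.097 [0.5453 0.0702 0.097 ] [0.5483 0.0698 0.097 ]
mouth [([174.3, 216.3], 0.57)] [([390.8, 216.6], 0.58)]
push_plate [([230.4, 219.5], 0.56)] [([325.4, 220.6], 0.9), ([395.1, 344.3], 0.16)]
base corner (244.5, 181) [ 0.6408 -0.0705  0.01  ]
base corner (245, 257) [ 0.4524 -0.0733  0.01  ]
base corner (95, 183) [0.6352 0.2994 0.01  ]
base corner (95, 261) [0.4432 0.2919 0.01  ]
```

```bash
python3 - <<'E'
import cv2
i=cv2.imread('pics/top0.png')[170:270,80:260]; cv2.imwrite('pics/topd.png',cv2.resize(i,None,fx=4.4,fy=4.4,interpolation=cv2.INTER_CUBIC))
E
```

```text
(no output)
```

View pics/topd.png

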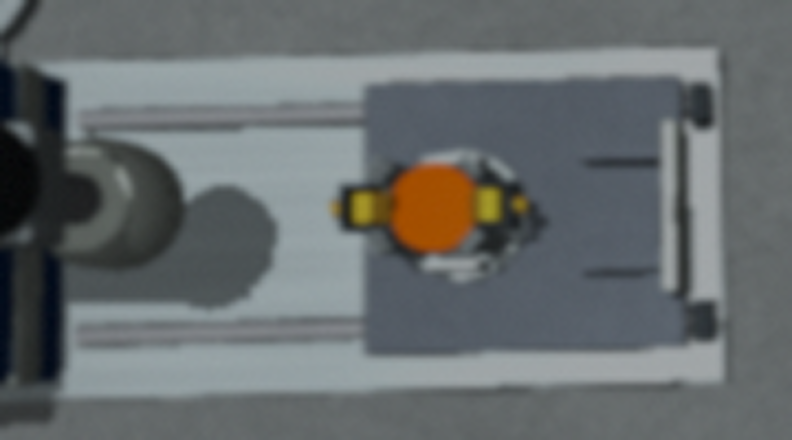

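```bash
python3 -m pendant '[[-1,[0.7,1.2,0.4],8.5],[-1,[0.7,1.2,0.4],8.5],[-1,[0.7,1.2,0.4],8.5],[-1,[0.7,1.2,0.4],8.5],[-1,[0.7,1.2,0.4],8.5],[-1,[0.7,1.2,0.4],8.5],[-1,[0.7,1.2,0.4],8.5],[-1,[0.7,1.2,0.4],8.5],[-1,[0.7,1.2,0.4],8.5],[-1,[0.7,1.2,0.4],8.5]]'
python3 -m pendant '[[-1,[0.7,1.2,0],8.5],[-1,[0.7,1.2,0],8.5],[-1,[0.7,1.2,0],8.5],[-1,[0.7,1.2,0],8.5],[-1,[0.7,1.2,0],8.5],[-1,[0.7,1.2,0],8.5],[-1,[0.7,1.2,0],8.5],[-1,[0.7,1.2,0],8.5],[-1,[0.7,1.2,0],8.5],[-1,[0.7,1.2,0],8.5]]'
python3 -m pendant '[[-1,[0.7,1.2,0],8.5],[-1,[0.7,1.2,0],8.5],[-1,[0.7,1.2,0],8.5],[-1,[0.7,1.2,0],8.5],[-1,[0.7,1.2,0],8.5],[-1,[0.7,1.2,0],8.5],[-1,[0.7,1.2,0],8.5],[-1,[0.7,1.2,0],8.5],[-1,[0.7,1.2,0],8.5],[-1,[0,0,0],0.5]]'
```

```text
time: 2.8
position: [0.3159, -0.427, 0.2498]
eef_rot: [180.0, 0.0, 109.5]
wrist_force: [-0.9, -0.4, 0.8]
opening: 0.0856
time: 3.8
position: [0.3859, -0.307, 0.2496]
eef_rot: [-180.0, 0.0, -165.5]
wrist_force: [-0.3, 0.4, -0.4]
opening: 0.0853
time: 4.8
position: [0.4491, -0.1984, 0.2497]
eef_rot: [-180.0, 0.0, -88.6]
wrist_force: [0.4, 0.2, -0.1]
opening: 0.0856
```

```bash
cat >> h.py <<'E'
def blobs(mask,mina=60):
    n,l,s,c=cv2.connectedComponentsWithStats(mask.astype(np.uint8))
    out=[]
    for i in range(1,n):
        if s[i,4]>mina:
            cs,_=cv2.findContours((l==i).astype(np.uint8),cv2.RETR_EXTERNAL,cv2.CHAIN_APPROX_NONE)
            out.append((int(s[i,4]),c[i].round(1).tolist(),s[i,:4].tolist(),[np.round(x,1).tolist() for x in cv2.fitEllipse(max(cs,key=len))]))
    return out
def dark(p): return p['frame'].max(2)<60
def orange(p):
    h=cv2.cvtColor(p['frame'],cv2.COLOR_BGR2HSV); return (h[...,0]>4)&(h[...,0]<16)&(h[...,1]>200)&(h[...,2]>100)
E
python3 - <<'E'
from h import *
p,o=cap('wrist','w1.png'); T=campose(p,o)
print(o['position'],o['eef_rot'],T[:3,3])
for b in blobs(dark(p)): print(b)
print(onz(p,T,(280,208),.0115))
for X in [(.4606,-.2073,.019),(.4603,-.3165,.019)]: print(proj(p,T,X))
E
```

```text
[ 0.44914825 -0.19842367  0.2496855 ] [-1.79986014e+02  5.95954589e-03 -8.85740441e+01] [ 0.45147637 -0.27634128  0.4147884 ]
(1304, [272.7, 61.1], [253, 40, 40, 43], [[272.7, 61.2], [38.8, 42.2], 173.3])
(1119, [270.5, 159.8], [252, 141, 38, 39], [[270.5, 159.8], [36.4, 37.3], 9.7])
(42204, [293.5, 370.3], [0, 242, 560, 178], [[311.4, 350.7], [164.7, 564.7], 86.6])
(74, [156.3, 268.0], [148, 266, 18, 5], [[156.1, 268.0], [4.4, 18.1], 87.1])
(83, [247.2, 268.7], [240, 266, 15, 6], [[247.1, 268.6], [5.6, 16.9], 89.7])
(76, [556.2, 285.9], [551, 279, 9, 15], [[556.1, 286.0], [8.4, 13.6], 1.3])
(115, [199.4, 371.9], [192, 365, 13, 19], [[198.8, 373.4], [10.2, 18.5], 0.8])
[ 0.4494699 -0.1476235  0.0115   ]
[271.81643725 161.46063528]
[273.97527363  62.4807033 ]
```

View pics/w1.png

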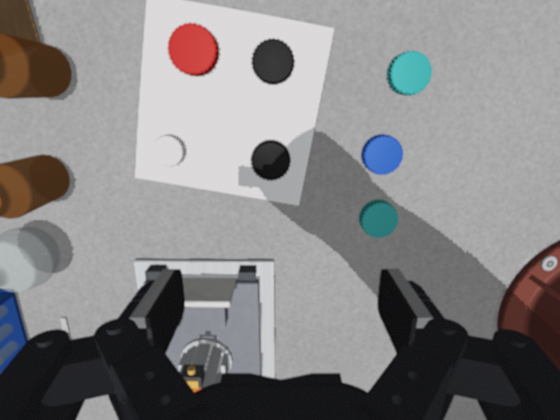

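Wrist view: cap A is at (270,160) and cap B at (273,61), as projected from the fixed cameras (within 2 px). The red, white and turquoise ones are distinct. Next I'll look at the magazine from the wrist.

```bash
python3 -m pendant '[[-1,[1.5,3.5,0],0],[-1,[1.5,3.5,0],0],[-1,[1.5,3.5,0],0],[-1,[1.5,3.5,0],0],[-1,[1.5,3.5,0],0],[-1,[1.5,3.5,0],0],[-1,[0,0,0],0],[-1,[0,0,0],0]]'
python3 - <<'E'
from h import *
p,o=cap('wrist','w2.png'); T=campose(p,o)
print(o['position'],o['eef_rot'],T[:3,3])
for b in blobs(orange(p)): print(b)
print(proj(p,T,(.546,.0702,.1)),proj(p,T,(.546,.0702,.097)))
for n in ['mouth','push_plate']: print(n,spotter.spot_point(n,p)[:2])
E
```

```text
time: 5.65
position: [0.5386, 0.0104, 0.2493]
eef_rot: [180.0, -0.0, -88.9]
wrist_force: [0.3, 0.2, -0.9]
opening: 0.0853
[0.53862503 0.01044552 0.2493457 ] [ 1.79965777e+02 -1.68322878e-02 -8.89215940e+01] [ 0.54061968 -0.06741413  0.41447941]
[272.75782424 243.12988799] [272.82425548 241.94491914]
mouth [{'xy': [273.0, 241.1], 'p': 0.7}, {'xy': [108.8, 243.8], 'p': 0.41}]
push_plate [{'xy': [270.2, 114.5], 'p': 0.95}]
```

View pics/w2.png

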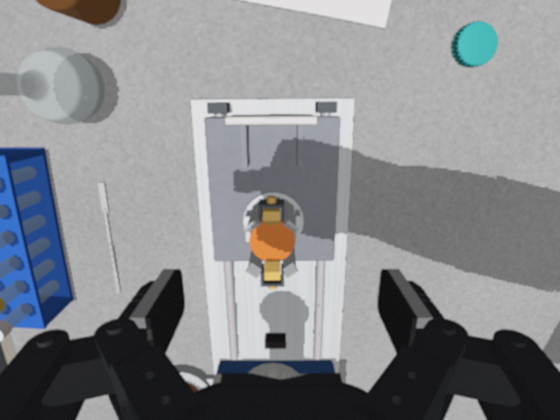

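```bash
python3 - <<'E'
import cv2
i=cv2.imread('pics/w2.png')
cv2.imwrite('pics/w2c.png',cv2.resize(i[180:300,205:340],None,fx=5,fy=5,interpolation=cv2.INTER_CUBIC))
from h import *
p,o=cap('wrist'); T=campose(p,o)
h=cv2.cvtColor(p['frame'],cv2.COLOR_BGR2HSV)
print(h[242,272],h[250,272],h[230,272])
m=(h[...,0]<18)&(h[...,1]>150)&(h[...,2]>60); m[:200]=0;m[300:]=0;m[:,:200]=0;m[:,350:]=0
for b in blobs(m): print(b)
# base edges: gradient per row
g=cv2.cvtColor(p['frame'],cv2.COLOR_BGR2GRAY).astype(float)
g=cv2.GaussianBlur(g,(5,5),1)
L=[]
for r in range(110,340,6):
    d=np.diff(g[r]); a=180+int(np.argmax(d[180:225])); 
    q=onz(p,T,(a+.5,r),.01); L.append(q[:2])
L=np.array(L); 
from scipy.stats import theilslopes
s=theilslopes(L[:,0],L[:,1]); print('left edge dx/dy',s[0],np.degrees(np.arctan(s[0])),s[2:],)
E
```

```text
[ 13 188 163] [ 14 174 223] [ 13 183 163]
(1326, [271.7, 242.5], [251, 222, 43, 40], [[271.7, 242.4], [38.2, 42.8], 94.7])
left edge dx/dy -0.018187838471269688 -1.0419714991581208 (np.float64(-0.023584446761690955), np.float64(0.05523695860438751))
```

View pics/w2c.png

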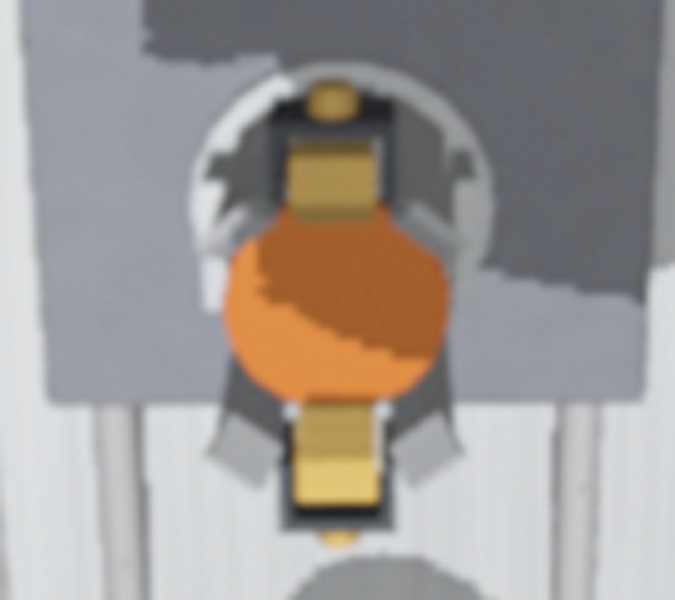

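The wrist view agrees. The magazine axis is at about (272.5,242), giving mouth ≈ (0.546, 0.070), and the capper yaw is about +1.05°. The push plate is at (270,115). Now to cap A.

```bash
python3 -m pendant '[[-1,[-1.1,-3.1,-2.1],0],[-1,[-1.1,-3.1,-2.1],0],[-1,[-1.1,-3.1,-2.1],0],[-1,[-1.1,-3.1,-2.1],0],[-1,[-1.1,-3.1,-2.1],0],[-1,[-1.1,-3.1,-2.1],0],[-1,[-1.1,-3.1,-2.1],0],[-1,[0,0,0],0],[-1,[0,0,0],0]]'
python3 - <<'E'
from h import *
p,o=cap('wrist','w3.png'); T=campose(p,o)
print(o['position'],o['eef_rot'],T[:3,3])
m=dark(p); m[260:]=0
for b in blobs(m): print(b)
print(spotter.spot_point('cap_a_center',p)[:2], proj(p,T,(.4606,-.2066,.011)),proj(p,T,(.4606,-.2066,.019)))
E
```

```text
time: 6.75
position: [0.4607, -0.2073, 0.1023]
eef_rot: [180.0, 0.0, -89.0]
wrist_force: [-0.0, -0.3, -0.2]
opening: 0.0854
[ 0.46074682 -0.20734118  0.10230063] [ 1.79965438e+02  3.58427588e-02 -8.90285830e+01] [ 0.46260024 -0.28535467  0.26736302]
(3666, [282.0, 51.3], [249, 16, 67, 72], [[282.0, 51.4], [64.3, 70.7], 179.7])
(2778, [278.8, 203.0], [249, 173, 60, 60], [[278.8, 203.0], [58.1, 59.1], 4.8])
[{'xy': [282.3, 201.1], 'p': 0.81}] [281.52574854 204.15530998] [281.54711427 207.20595387]
```

View pics/w3.png

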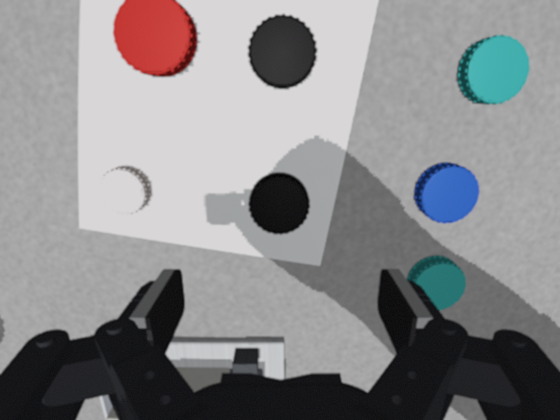

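```bash
python3 - <<'E'
from h import *
p,o=cap('wrist'); T=campose(p,o)
m=(p['frame'].max(2)<60); m[260:]=0
for uv,w in [((278.8,203),'A'),((282,51.4),'B')]: print(w,[onz(p,T,uv,z).round(4).tolist() for z in (.011,.015,.019)])
# two-view height: w1 pixels with w1 pose
class O: pass
o1=dict(position=[0.44914825,-0.19842367,0.2496855],eef_rot=[-1.79986014e+02,5.95954589e-03,-8.85740441e+01])
T1=campose(p,o1)
print('A',tri([ray(p,T,(278.8,203)),ray(p,T1,(270.5,159.8))])); print('B',tri([ray(p,T,(282,51.4)),ray(p,T1,(272.7,61.2))]))
E
```

```text
A [[0.4641, -0.2065, 0.011], [0.4641, -0.2077, 0.015], [0.4641, -0.2089, 0.019]]
B [[0.464, -0.3182, 0.011], [0.464, -0.3177, 0.015], [0.464, -0.3172, 0.019]]
A (array([ 0.46315532, -0.20890093,  0.01822338]), [np.float64(0.0009649797113418258), np.float64(0.000964979711341789)])
B (array([ 0.46359631, -0.32399337, -0.0363146 ]), [np.float64(0.0006106543650784708), np.float64(0.0006106543650784652)])
```

```bash
python3 -m pendant '[[-1,[0.2,0.0,-2.5],0],[-1,[0,0,-2.5],0],[-1,[0,0,-2.5],0],[-1,[0,0,-1.5],0],[-1,[0,0,-0.9],0],[-1,[0,0,0],0],[0.1,[0,0,0],0],[1,[0,0,0],0],[1,[0,0,0],0],[1,[0,0,0],0]]' 40
python3 -m pendant '[[1,[0,0,0],0],[1,[0,0,0],0]]'
```

```text
time: 7.9
position: [0.464, -0.2067, 0.0041]
eef_rot: [-180.0, -0.0, -88.8]
wrist_force: [-0.8, 0.0, 0.7]
opening: 0.0282
time: 8.1
position: [0.4637, -0.2065, 0.0037]
eef_rot: [-180.0, -0.0, -88.8]
wrist_force: [-0.5, -0.1, 0.9]
opening: 0.0001
```

```bash
python3 - <<'E'
from h import *
p,o=cap('wrist','w4.png'); cap('top','t4.png'); cap('scene','s4.png')
i=cv2.imread('pics/s4.png')[130:280,150:350]; cv2.imwrite('pics/s4c.png',cv2.resize(i,None,fx=3.5,fy=3.5,interpolation=cv2.INTER_CUBIC))
E
```

```text
(no output)
```

View pics/w4.png

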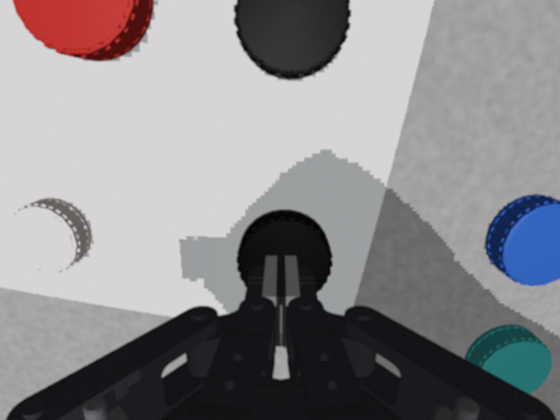

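View pics/s4c.png

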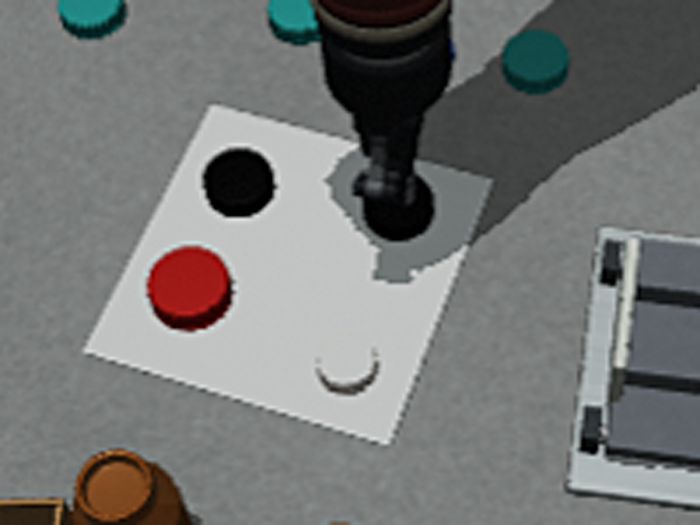

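```bash
python3 - <<'E'
from h import *
ps,o=cap('scene'); pt,_=cap('top'); pw,o=cap('wrist')
Ts,Tt,Tw=campose(ps),campose(pt),campose(pw,o)
print(o)
x,y,_=o['position']
for z in (.0037,.02,.03): print(z,proj(ps,Ts,(x,y,z)),proj(pt,Tt,(x,y,z)),proj(pw,Tw,(x,y,z)))
print('cap',proj(pw,Tw,(.462,-.207,.011)),proj(pw,Tw,(.462,-.207,.019)))
for n,p,c in [('s',ps,(263,183)),('t',pt,(299,255))]:
    i=p['frame'][c[1]-35:c[1]+35,c[0]-45:c[0]+45]; cv2.imwrite(f'pics/{n}5.png',cv2.resize(i,None,fx=8,fy=8,interpolation=cv2.INTER_CUBIC))
g=pw['frame'][190:340,210:360]; g=np.clip(g.astype(float)*2.5,0,255).astype(np.uint8); cv2.imwrite('pics/w5.png',cv2.resize(g,None,fx=4,fy=4,interpolation=cv2.INTER_CUBIC))
E
```

```text
{'time': 8.35, 'joints': array([-3.87945202e+01, -6.23955844e+00, -2.82482616e+01,  6.80010807e+01,
       -2.28494189e-03, -1.29960629e+02]), 'joint_vel': array([-0.01215459,  0.076561  , -0.00131098, -0.03762868, -0.07285729,
       -0.05428783]), 'joint_efforts': array([-3.45767170e-03, -4.27205944e+01,  4.82451868e+01,  2.85602240e-03,
       -4.88847763e-04,  4.59907653e-06]), 'position': array([ 0.46362485, -0.20642538,  0.00349619]), 'eef_rot': array([ 1.79991033e+02,  4.53243467e-03, -8.88338913e+01]), 'wrist_force': array([-0.93576089,  0.84003101,  0.23523852]), 'moment': array([0.00481016, 0.00220843, 0.03220518]), 'opening': 0.00027567830869664405}
0.0037 [263.77235954 189.98708152] [299.11197374 252.35422233] [281.62661104 253.07399413]
0.02 [263.4585202 186.1120207] [299.346836   252.46672991] [281.68903888 267.39703512]
0.03 [263.26174883 183.68190375] [299.49476963 252.53759587] [281.7332991  277.57501841]
cap [284.83794283 258.22753888] [285.01447176 265.45840756]
```

View pics/s5.png

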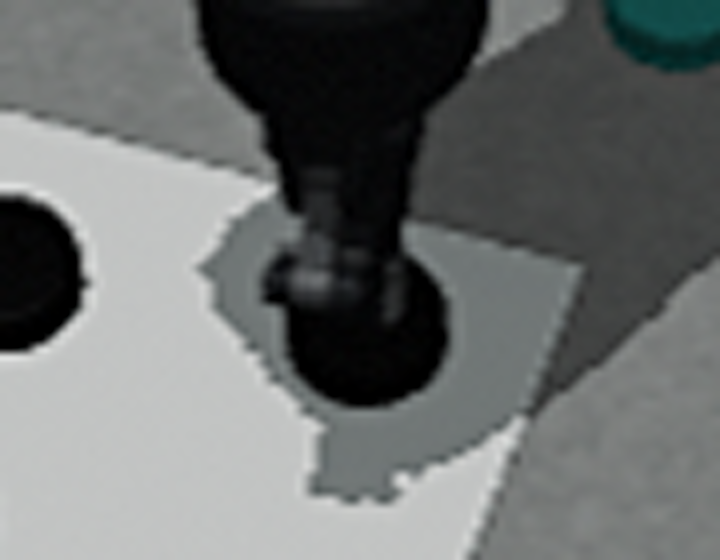

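View pics/w5.png

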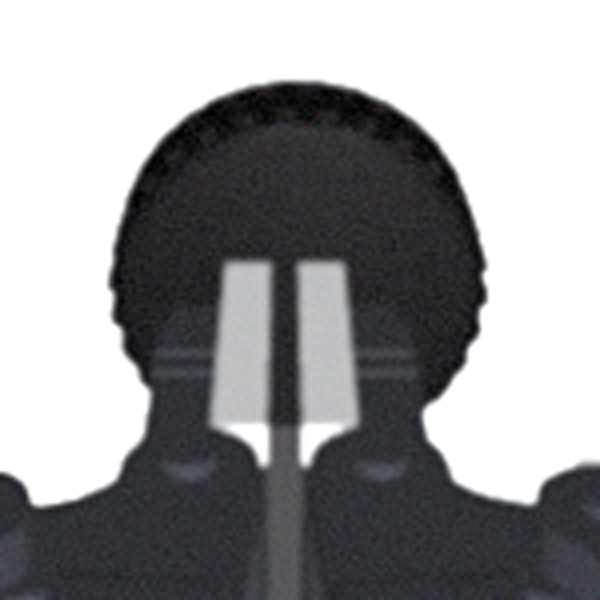

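```bash
python3 -m pendant '[[1,[0,0,2],0],[1,[0,0,2],0],[1,[0,0,0],0]]'
python3 - <<'E'
from h import *
pw,o=cap('wrist','w6.png'); T=campose(pw,o); X=o['position']
for dy in (-.011,0,.011):
  for dz in (0,.02): print(dy,dz,proj(pw,T,X+[0,dy,dz]))
g=pw['frame'][150:340,190:380]; g=np.clip(g.astype(float)*2,0,255).astype(np.uint8); cv2.imwrite('pics/w6c.png',cv2.resize(g,None,fx=3,fy=3,interpolation=cv2.INTER_CUBIC))
ps,_=cap('scene'); print(proj(ps,campose(ps),X)); i=ps['frame'][130:220,215:325]; cv2.imwrite('pics/s6.png',cv2.resize(i,None,fx=7,fy=6.5,interpolation=cv2.INTER_CUBIC))
E
```

```text
time: 8.7
position: [0.4651, -0.2076, 0.0462]
eef_rot: [-179.8, -0.2, -88.8]
wrist_force: [-0.4, -0.1, 0.6]
opening: -0.0003
-0.011 0 [282.09737177 233.82730402]
-0.011 0.02 [282.09611096 249.76351659]
0 0 [281.6313329  252.91438271]
0 0.02 [281.57518638 270.72382214]
0.011 0 [281.18247228 271.26681641]
0.011 0.02 [281.07608991 290.76158621]
[262.28416545 180.12401256]
```

View pics/w6c.png

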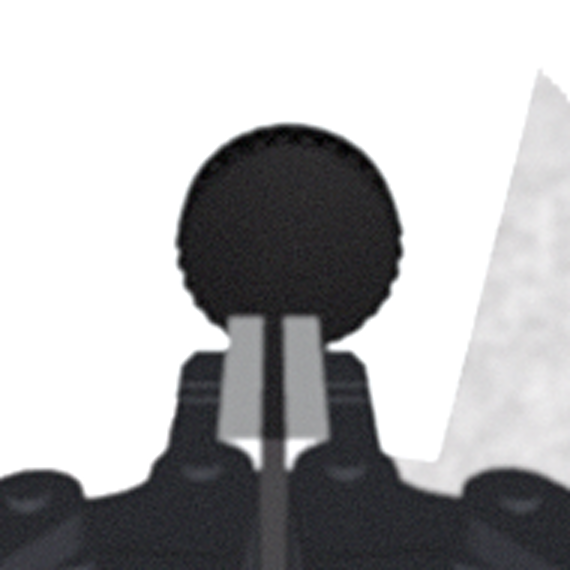

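View pics/s6.png

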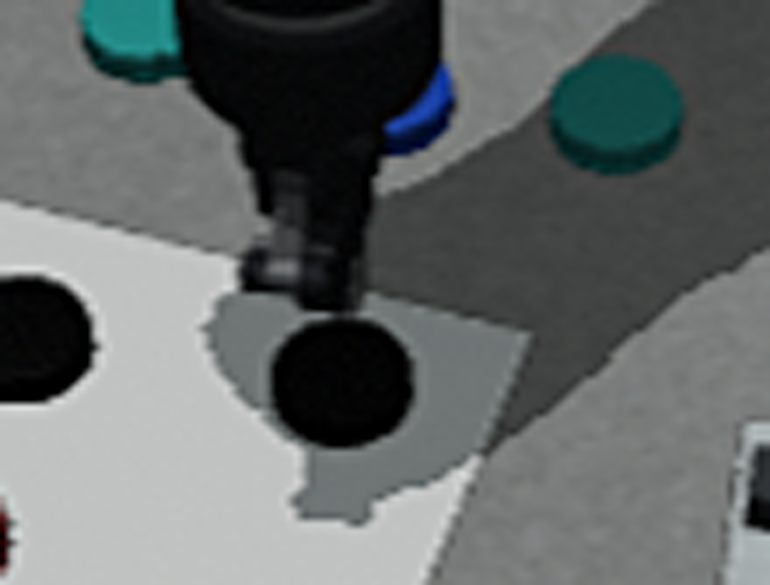

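The fingers shut above the cap. In the image the real fingertips sit well behind the stated TCP, and the cap has not moved. I'll find the true tip offset by a gentle touch on the cap top.

```bash
python3 -m pendant '[[1,[-0.2,0,-2],0],[1,[0,0,-2],0],[1,[0,0,-0.3],0],[1,[0,0,0],0]]'
python3 -m pendant '[[1,[0,0,-0.2],0],[1,[0,0,0],0]]' | grep -E 'pos|wrist'
python3 -m pendant '[[1,[0,0,-0.2],0],[1,[0,0,0],0]]' | grep -E 'pos|wrist'
```

```text
time: 9.2
position: [0.4608, -0.2058, -0.0005]
eef_rot: [179.9, 0.1, -88.8]
wrist_force: [0.2, -0.0, 0.4]
opening: -0.0001
position: [0.4619, -0.2067, -0.001]
wrist_force: [0.6, -0.5, -0.5]
position: [0.4622, -0.2069, -0.0027]
wrist_force: [-0.6, 0.5, 3.8]
```

Contact comes at TCP z ≈ −2 mm, so the shut fingertips are about 21 mm behind the TCP. I'll grasp correspondingly lower.

```bash
python3 -m pendant '[[1,[0.1,0,2],0],[-1,[0,0,0],0],[-1,[0,0,0],0],[-1,[0,0,0],0],[-1,[0,0,0],0],[-1,[0,0,0],0]]'
python3 -m pendant '[[-1,[0,0,-1.2],0],[-1,[0,0,-1.2],0],[-1,[0,0,-1.0],0],[-1,[0,0,0],0]]'
```

```text
time: 10.2
position: [0.4624, -0.2062, 0.016]
eef_rot: [180.0, 0.0, -88.8]
wrist_force: [0.2, 0.2, -0.3]
opening: 0.0722
time: 10.6
position: [0.4612, -0.2053, -0.0199]
eef_rot: [179.8, 0.1, -88.8]
wrist_force: [0.2, 0.4, 0.2]
opening: 0.0854
```

```bash
python3 -m pendant '[[0,[0,0,0],0],[0.3,[0,0,0],0],[1,[0,0,0],0],[1,[0,0,0],0],[1,[0,0,0],0]]' 40
python3 -m pendant '[[1,[0,0,0],0],[1,[0,0,0],0]]'
python3 - <<'E'
from h import *
pw,o=cap('wrist','w7.png')
E
```

```text
time: 11.1
position: [0.4632, -0.2069, -0.0166]
eef_rot: [-179.9, -0.1, -88.8]
wrist_force: [0.3, 0.6, 4.6]
opening: 0.0462
time: 11.3
position: [0.4633, -0.2069, -0.0166]
eef_rot: [-179.9, -0.1, -88.8]
wrist_force: [-0.8, 0.5, 5.5]
opening: 0.0462
```

View pics/w7.png

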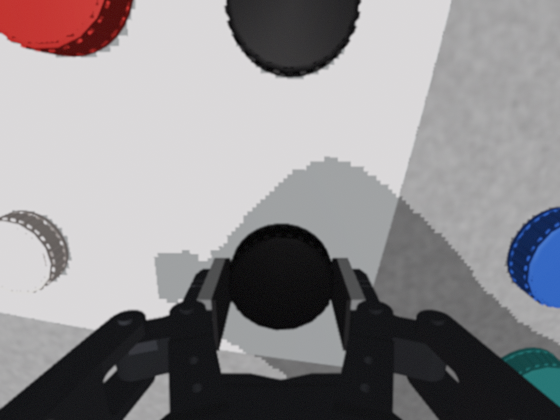

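```bash
python3 -m pendant '[[1,[0,0,1.5],0],[1,[0,0,3],0],[1,[0,0,3],0],[1,[0,0,3],0],[1,[0,0,3],0],[1,[0,0,2],0],[1,[0,0,0],0]]'
python3 - <<'E'
from h import *
pw,o=cap('wrist','w8.png'); T=campose(pw,o); X=o['position']
print(proj(pw,T,X+[0,0,.0356]),proj(pw,T,X+[0,0,.0276]))
m=dark(pw); 
print(pw['frame'][276,200:370:4].max(1))
i=pw['frame'][180:360,180:390]; cv2.imwrite('pics/w8c.png',cv2.resize(np.clip(i*2.0,0,255).astype(np.uint8),None,fx=3.2,fy=3.2,interpolation=cv2.INTER_CUBIC))
E
```

```text
time: 12.05
position: [0.4641, -0.2076, 0.1417]
eef_rot: [-179.8, -0.2, -88.8]
wrist_force: [-1.0, 0.4, -0.1]
opening: 0.046
[281.42727886 287.69641315] [281.48147415 278.5744292 ]
[23 25 80 80 81 29 18 17 14 15 18 17 14 15 17 16 15 21 22 17 17 18 18 16
 20 15 21 19 19 19 13 20 16 15 18 16 78 80 82 45 24 24 96]
```

View pics/w8c.png

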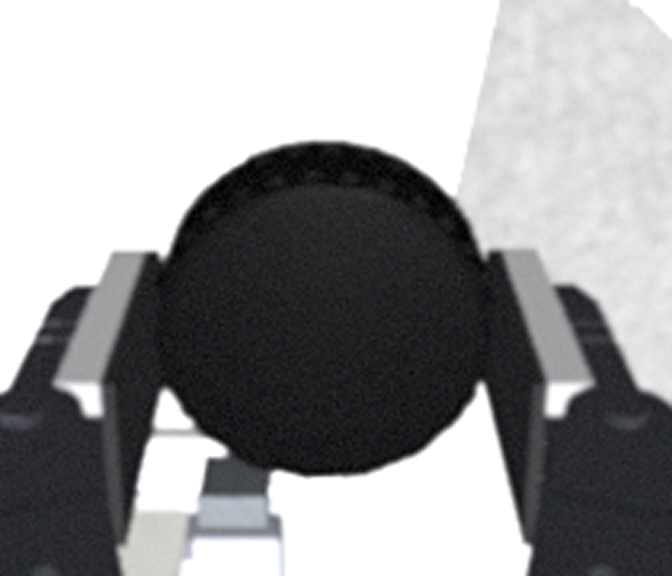

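```bash
python3 -m pendant '[[1,[1.0,3.5,0],0],[1,[1.0,3.5,0],0],[1,[1.0,3.5,0],0],[1,[1.0,3.5,0],0],[1,[1.1,3.5,0],0],[1,[1.1,3.5,0],0],[1,[1.1,3.4,0],0],[1,[1.0,3.4,0],0],[1,[0,0,0],0],[1,[0,0,0],0]]'
python3 -m pendant '[[1,[0,0,0],0],[1,[0,0,0],-0.1]]'
python3 - <<'E'
from h import *
pw,o=cap('wrist','w9.png'); T=campose(pw,o); X=o['position']; print(X,o['eef_rot'])
print('mouth',proj(pw,T,(.5463,.0698,.1)),'lip',proj(pw,T,(.5463,.0698,.12)))
i=pw['frame'][180:360,180:390]; cv2.imwrite('pics/w9c.png',cv2.resize(np.clip(i*1.7,0,255).astype(np.uint8),None,fx=3.2,fy=3.2,interpolation=cv2.INTER_CUBIC))
ps,_=cap('scene'); i=ps['frame'][150:280,310:470]; cv2.imwrite('pics/s9c.png',cv2.resize(i,None,fx=4.5,fy=4.5,interpolation=cv2.INTER_CUBIC))
E
```

```text
time: 13.1
position: [0.5449, 0.0722, 0.1364]
eef_rot: [179.9, 0.0, -88.7]
wrist_force: [-0.1, -0.2, -0.2]
opening: 0.0464
time: 13.3
position: [0.5454, 0.0706, 0.1373]
eef_rot: [180.0, -0.0, -89.0]
wrist_force: [-0.2, 0.1, -0.4]
opening: 0.046
[0.54537524 0.07059018 0.13727546] [ 1.79970200e+02 -4.45989449e-03 -8.90151668e+01]
mouth [280.07388991 226.69635651] lip [280.00150911 238.9176451 ]
```

View pics/w9c.png

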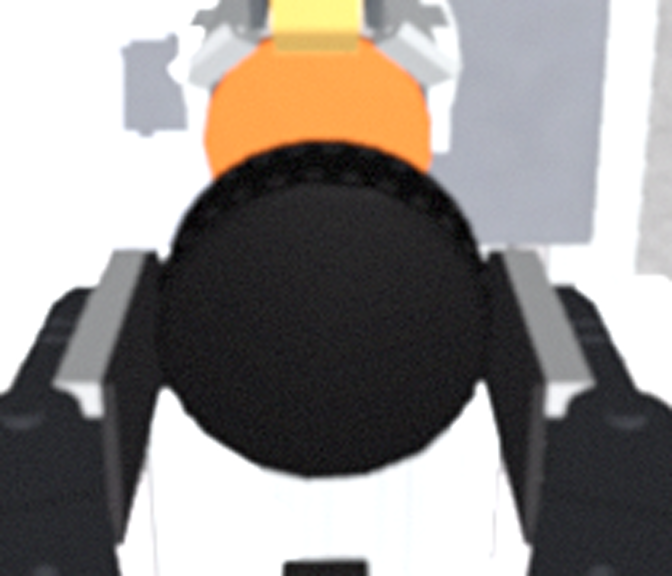

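View pics/s9c.png

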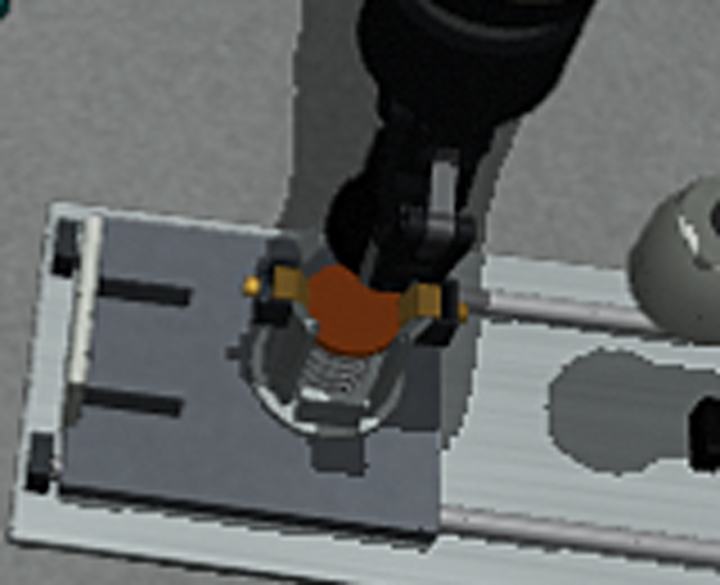

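```bash
python3 - <<'E'
from h import *
pw,o=cap('wrist'); T=campose(pw,o); X=o['position']; print(X)
for r in (191,194.5,196): print(r,[onz(pw,T,(280,r),z).round(4).tolist() for z in (.1,.104)])
# cap held: y estimate for top face centre
for z in (.0316,.0356): print(onz(pw,T,(281.3,282.3),X[2]+z)-X)
# underside rim far/near: top of black blob row
col=pw['frame'][:,281].max(1); print([ (r,int(col[r])) for r in range(215,235)])
E
```

```text
[0.54555786 0.07068065 0.1374975 ]
191 [[0.547, 0.0464, 0.1], [0.547, 0.0453, 0.104]]
194.5 [[0.5469, 0.0486, 0.1], [0.5469, 0.0475, 0.104]]
196 [[0.5469, 0.0496, 0.1], [0.5469, 0.0485, 0.104]]
[ 0.00021386 -0.00047052  0.0316    ]
[ 0.00026109 -0.00279024  0.0356    ]
[(215, 168), (216, 169), (217, 169), (218, 169), (219, 169), (220, 170), (221, 170), (222, 162), (223, 122), (224, 61), (225, 22), (226, 18), (227, 14), (228, 12), (229, 10), (230, 3), (231, 12), (232, 8), (233, 11), (234, 12)]
```

```bash
python3 -m pendant '[[1,[0.1,0,-1],0],[1,[0,0,-1],0],[1,[0,0,-1],0],[1,[0,0,-0.6],0],[1,[0,0,0],0]]'
python3 -m pendant '[[1,[0,0,-0.5],0],[1,[0,0,-0.4],0],[1,[0,0,0],0]]'
python3 - <<'E'
from h import *
pw,o=cap('wrist','w10.png'); 
i=pw['frame'][180:360,180:390]; cv2.imwrite('pics/w10c.png',cv2.resize(np.clip(i*1.7,0,255).astype(np.uint8),None,fx=3.2,fy=3.2,interpolation=cv2.INTER_CUBIC))
E
```

```text
time: 13.95
position: [0.5457, 0.0717, 0.1]
eef_rot: [179.9, 0.0, -88.9]
wrist_force: [-0.9, -0.9, -1.6]
opening: 0.0461
time: 14.25
position: [0.5464, 0.0716, 0.092]
eef_rot: [180.0, 0.0, -88.9]
wrist_force: [-0.3, 0.3, 0.0]
opening: 0.0463
```

View pics/w10c.png

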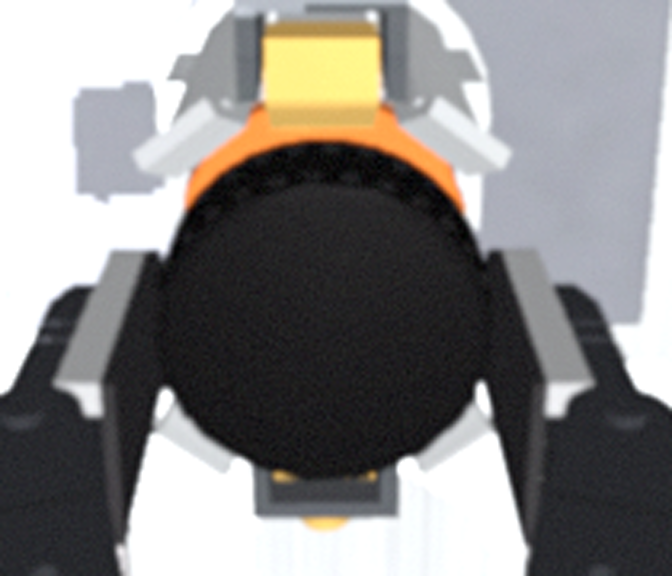

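```bash
python3 - <<'E'
from h import *
pw,o=cap('wrist'); T=campose(pw,o); X=o['position']; print(X)
print('nose',onz(pw,T,(281,219),.1),onz(pw,T,(281,219),.102))
for dz in (.015,.0196): print('rim',dz,(onz(pw,T,(281,224),X[2]+dz))[1]+.024)
for dz in (.031,.0356): print('topfront/back',onz(pw,T,(281,180+187/3.2),X[2]+dz)[1]+.024,onz(pw,T,(281,180+475/3.2),X[2]+dz)[1]-.024)
E
```

```text
[0.54658071 0.07158684 0.09240116]
nose [0.54735657 0.04962811 0.1       ] [0.54737123 0.04891758 0.102     ]
rim 0.015 0.07350728321618985
rim 0.0196 0.07179621088746649
topfront/back 0.0741529144085758 0.07231779837872801
topfront/back 0.0722155538370309 0.06879694922542673
```

```bash
python3 -m pendant '[[1,[0,-0.2,0],0],[1,[0,0,-0.2],0],[1,[0,0,0],0]]'
python3 -m pendant '[[1,[0,0,-0.2],0],[1,[0,0,0],0]]'
python3 -m pendant '[[1,[0,0,-0.1],0],[1,[0,0,0],0]]'
```

```text
time: 14.65
position: [0.5466, 0.0695, 0.0904]
eef_rot: [180.0, 0.0, -88.9]
wrist_force: [0.5, 0.1, -0.1]
opening: 0.0463
time: 14.85
position: [0.5465, 0.0696, 0.0882]
eef_rot: [180.0, 0.0, -88.9]
wrist_force: [0.0, 0.2, -0.6]
opening: 0.0464
time: 15.05
position: [0.5467, 0.0696, 0.0876]
eef_rot: [180.0, 0.0, -88.9]
wrist_force: [-0.5, -0.0, 1.6]
opening: 0.0461
```

```bash
python3 -m pendant '[[1,[0,0,-0.1],0],[1,[0,0,0],0]]'
python3 -m pendant '[[1,[0,0,-0.1],0],[1,[0,0,0],0]]'
python3 - <<'E'
from h import *
pw,o=cap('wrist','w11.png'); 
i=pw['frame'][180:360,180:390]; cv2.imwrite('pics/w11c.png',cv2.resize(np.clip(i*1.7,0,255).astype(np.uint8),None,fx=3.2,fy=3.2,interpolation=cv2.INTER_CUBIC))
E
```

```text
time: 15.25
position: [0.5469, 0.0695, 0.0868]
eef_rot: [-180.0, -0.0, -88.9]
wrist_force: [-0.7, -0.1, 1.9]
opening: 0.0463
time: 15.45
position: [0.547, 0.0695, 0.0857]
eef_rot: [-180.0, -0.0, -88.9]
wrist_force: [0.6, -0.2, 3.3]
opening: 0.0459
```

View pics/w11c.png

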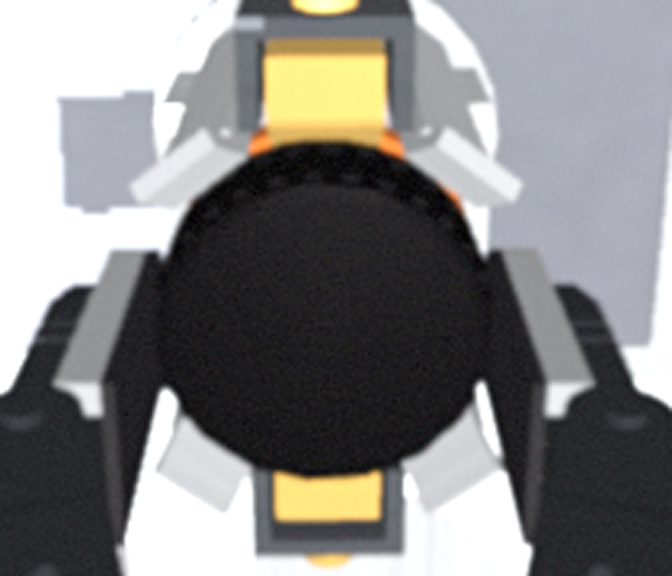

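Cap A sits centred between the lips, touching the bevels at the expected height. I'll press it down while gripped, since that keeps it level and the fingers fit the open sides.

```bash
python3 -m pendant '[[1,[0,0,-0.3],0],[1,[0,0,-0.3],0],[1,[0,0,0],0]]' 60
python3 -m pendant '[[1,[0,0,-0.3],0],[1,[0,0,-0.3],0],[1,[0,0,0],0]]'
python3 -m pendant '[[1,[0,0,-0.3],0],[1,[0,0,-0.3],0],[1,[0,0,0],0]]'
```

```text
time: 15.8
position: [0.5465, 0.0696, 0.079]
eef_rot: [180.0, 0.0, -88.9]
wrist_force: [1.0, -0.1, 0.3]
opening: 0.0454
time: 16.1
position: [0.5466, 0.0696, 0.0731]
eef_rot: [180.0, 0.0, -88.9]
wrist_force: [1.1, -0.0, 2.0]
opening: 0.0456
time: 16.4
position: [0.5466, 0.0695, 0.0673]
eef_rot: [180.0, 0.0, -88.9]
wrist_force: [0.8, -0.0, 2.4]
opening: 0.0458
```

```bash
python3 - <<'E'
from h import *
pw,o=cap('wrist','w12.png'); 
i=pw['frame'][180:360,180:390]; cv2.imwrite('pics/w12c.png',cv2.resize(np.clip(i*1.7,0,255).astype(np.uint8),None,fx=3.2,fy=3.2,interpolation=cv2.INTER_CUBIC))
E
```

```text
(no output)
```

View pics/w12c.png

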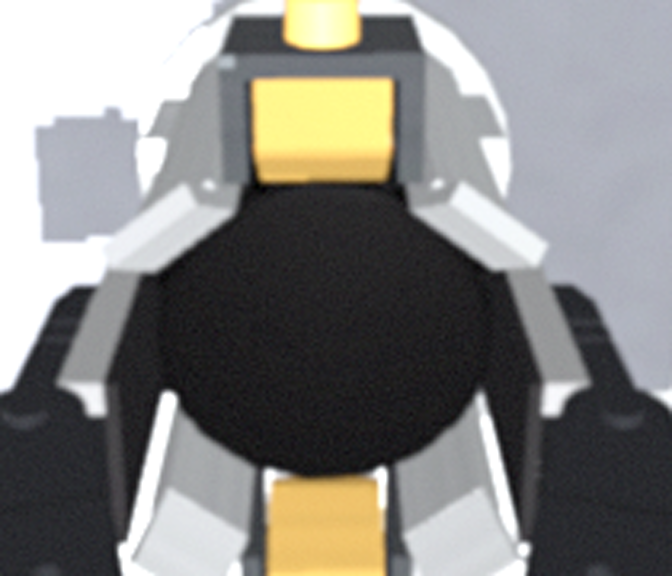

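```bash
python3 -m pendant '[[1,[0,0,-0.3],0],[1,[0,0,-0.3],0],[1,[0,0,-0.1],0],[1,[0,0,0],0]]'
python3 -m pendant '[[1,[0,0,-0.1],0],[1,[0,0,0],0],[1,[0,0,0],0]]'
python3 - <<'E'
from h import *
pw,o=cap('wrist','w13.png'); 
i=pw['frame'][180:360,180:390]; cv2.imwrite('pics/w13c.png',cv2.resize(np.clip(i*1.7,0,255).astype(np.uint8),None,fx=3.2,fy=3.2,interpolation=cv2.INTER_CUBIC))
E
```

```text
time: 16.85
position: [0.5466, 0.0696, 0.0604]
eef_rot: [180.0, 0.0, -88.9]
wrist_force: [0.2, -0.2, 5.4]
opening: 0.0454
time: 17.15
position: [0.5467, 0.0696, 0.0596]
eef_rot: [180.0, 0.0, -88.9]
wrist_force: [-0.3, -0.6, 4.0]
opening: 0.0455
```

View pics/w13c.png

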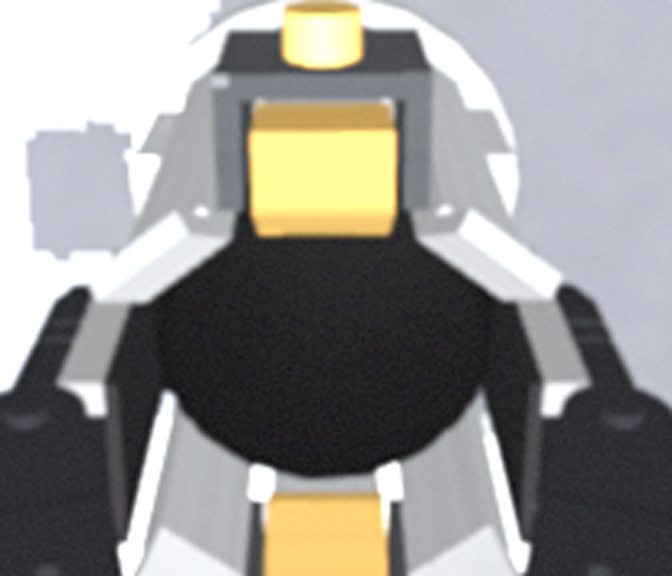

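```bash
python3 - <<'E'
from h import *
pw,o=cap('wrist'); T=campose(pw,o); X=o['position']; print(X)
for r in (236,475,492,498):
  print(r,[ (z,round(float(onz(pw,T,(281,180+r/3.2),z)[1]),4)) for z in (.096,.1,.104,.108,.112)])
i=pw['frame'][300:372,230:335]; cv2.imwrite('pics/w14c.png',cv2.resize(np.clip(i*1.3,0,255).astype(np.uint8),None,fx=7,fy=7,interpolation=cv2.INTER_CUBIC))
pt,_=cap('top'); i=pt['frame'][180:260,130:250]; cv2.imwrite('pics/t14c.png',cv2.resize(i,None,fx=6,fy=6,interpolation=cv2.INTER_CUBIC))
E
```

```text
[0.54666133 0.06956249 0.05958209]
236 [(0.096, 0.0528), (0.1, 0.0509), (0.104, 0.049), (0.108, 0.0471), (0.112, 0.0452)]
475 [(0.096, 0.0901), (0.1, 0.0871), (0.104, 0.084), (0.108, 0.081), (0.112, 0.0779)]
492 [(0.096, 0.0931), (0.1, 0.0899), (0.104, 0.0868), (0.108, 0.0836), (0.112, 0.0805)]
498 [(0.096, 0.0941), (0.1, 0.0909), (0.104, 0.0877), (0.108, 0.0846), (0.112, 0.0814)]
```

View pics/w14c.png

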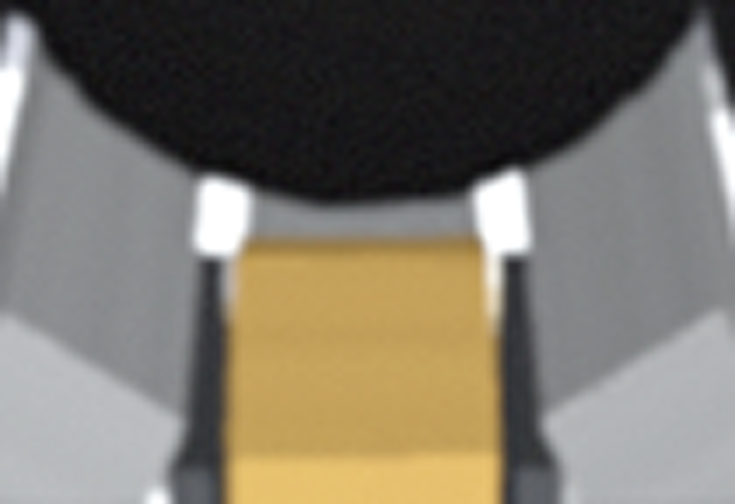

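View pics/t14c.png

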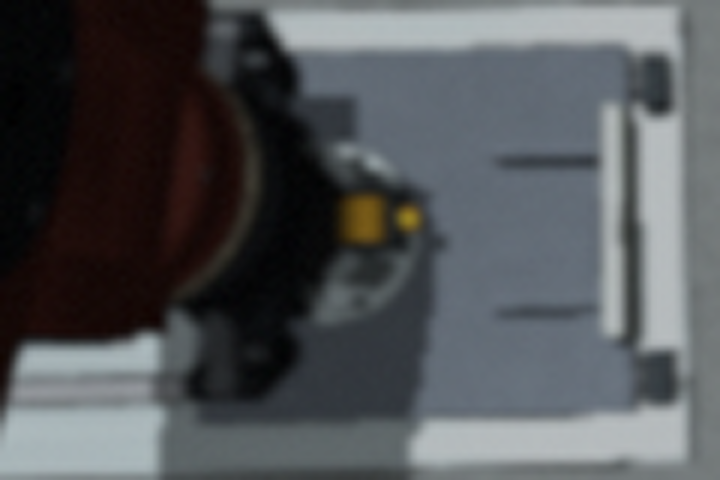

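Both noses are back in over the cap: the measured gap is 39 mm (y 0.0509 to 0.0899), against 40 mm nominal. The cap is clicked under both catches, so I'll release, lift and verify.

```bash
python3 -m pendant '[[-1,[0,0,0],0],[-1,[0,0,0],0],[-1,[0,0,0],0],[-1,[0,0,0.2],0],[-1,[0,0,1],0],[-1,[0,0,3],0],[-1,[0,-1.0,4],0],[-1,[0,-1.5,4],0],[-1,[0,-1.5,3],0],[-1,[0,0,0],0]]'
python3 - <<'E'
from h import *
pw,o=cap('wrist','w15.png'); T=campose(pw,o); print(o['position'])
c=proj(pw,T,(.5465,.07,.1)); print(c); c=c.astype(int)
i=pw['frame'][c[1]-60:c[1]+60,c[0]-70:c[0]+70]; cv2.imwrite('pics/w15c.png',cv2.resize(i,None,fx=5,fy=5,interpolation=cv2.INTER_CUBIC))
E
```

```text
time: 18.3
position: [0.5489, 0.0278, 0.2174]
eef_rot: [-179.6, -0.1, -89.0]
wrist_force: [0.1, -0.2, 0.6]
opening: 0.0856
[0.54888367 0.027763   0.21737596]
[284.14515045 239.97008286]
```

View pics/w15c.png

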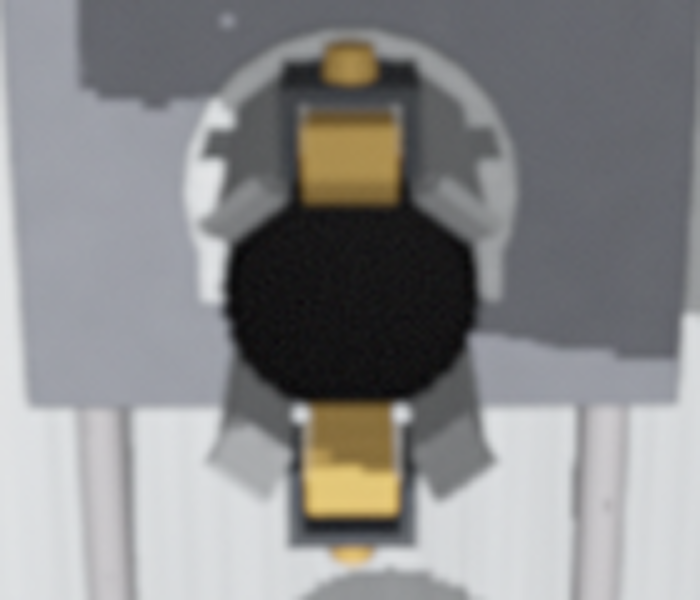

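Cap A is held under both catches, with the noses in the same place as when the magazine was empty. Next, cap B.

```bash
python3 -m pendant '[[-1,[-1.0,-4.4,-1],0],[-1,[-1.0,-4.4,-1],0],[-1,[-1.0,-4.3,-2],0],[-1,[-1.1,-4.3,-2],0],[-1,[-1.1,-4.3,-2],0],[-1,[-1.1,-4.3,-2],0],[-1,[-1.1,-4.3,-2],0],[-1,[-1.0,-4.3,-1],0],[-1,[0,0,0],0],[-1,[0,0,0],0]]'
python3 - <<'E'
from h import *
pw,o=cap('wrist','w16.png'); T=campose(pw,o); print(o['position'],o['eef_rot'])
m=dark(pw); m[275:]=0
for b in blobs(m): print(b, onz(pw,T,b[1],.015).round(4))
E
```

```text
time: 19.35
position: [0.4618, -0.3161, 0.0803]
eef_rot: [179.9, 0.1, -89.0]
wrist_force: [0.5, 0.2, 0.1]
opening: 0.0856
[ 0.46181309 -0.31606156  0.08029174] [ 1.79913760e+02  1.21488409e-01 -8.90235184e+01]
(3325, [280.9, 209.6], [249, 177, 65, 66], [[280.9, 209.6], [63.7, 64.6], 174.7]) [ 0.4622 -0.3191  0.015 ]
```

View pics/w16.png

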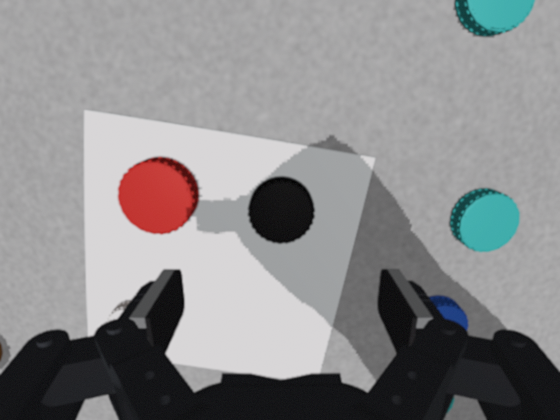

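```bash
python3 -m pendant '[[-0.5,[0.1,-0.1,-2],0],[-0.5,[0,0,-1.5],0],[-0.5,[0,0,-1],0],[-0.5,[0,0,0],0]]'
python3 -m pendant '[[-0.5,[0,0,-2],0],[-0.5,[0,0,-2],0],[-0.5,[0,0,-1.2],0],[-0.5,[0,0,0],0]]'
python3 -m pendant '[[0,[0,0,0],0],[0.3,[0,0,0],0],[1,[0,0,0],0],[1,[0,0,0],0],[1,[0,0,0],0],[1,[0,0,0],0]]' 40
```

```text
time: 19.8
position: [0.4631, -0.3157, 0.0348]
eef_rot: [179.9, 0.1, -88.9]
wrist_force: [-0.3, 0.2, 0.5]
opening: 0.064
time: 20.2
position: [0.4629, -0.3164, -0.0168]
eef_rot: [179.9, 0.1, -88.9]
wrist_force: [0.3, -0.3, -0.2]
opening: 0.0643
time: 20.8
position: [0.4644, -0.3182, -0.0142]
eef_rot: [-179.9, -0.1, -88.9]
wrist_force: [-0.5, 2.0, 6.6]
opening: 0.0462
```

```bash
python3 -m pendant '[[1,[0,0,0],0],[1,[0,0,1.5],0],[1,[0,0,3],0],[1,[0,0,3],0],[1,[0,0,3],0],[1,[0,0,3],0],[1,[0,0,2],0],[1,[0,0,0],0],[1,[0,0,0],0]]' 60
python3 - <<'E'
from h import *
pw,o=cap('wrist','w17.png'); T=campose(pw,o); X=o['position']
i=pw['frame'][180:360,180:390]; cv2.imwrite('pics/w17c.png',cv2.resize(np.clip(i*2.0,0,255).astype(np.uint8),None,fx=3.2,fy=3.2,interpolation=cv2.INTER_CUBIC))
E
```

```text
time: 21.7
position: [0.4638, -0.3176, 0.1399]
eef_rot: [-180.0, -0.0, -88.9]
wrist_force: [-0.1, -0.2, -1.3]
opening: 0.0456
```

View pics/w17c.png

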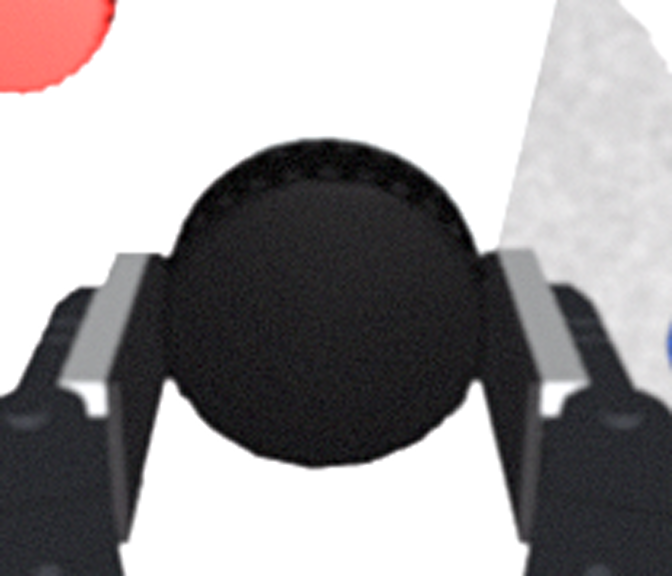

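```bash
python3 -m pendant '[[1,[0.9,4.3,0],0],[1,[0.9,4.3,0],0],[1,[0.9,4.3,0],0],[1,[0.9,4.3,0],0],[1,[0.9,4.3,0],0],[1,[0.9,4.3,0],0],[1,[0.9,4.3,0],0],[1,[0.9,4.3,0],0],[1,[1.1,4.3,0],0],[1,[0,0,0],0]]'
python3 -m pendant '[[1,[0,0,0],0],[1,[0,0,0],0]]'
python3 - <<'E'
from h import *
o=env.get_obs(); print(o['position'],o['eef_rot'])
E
```

```text
time: 22.75
position: [0.5459, 0.0743, 0.1378]
eef_rot: [179.9, 0.1, -88.6]
wrist_force: [-0.7, -0.3, -1.0]
opening: 0.0451
time: 22.95
position: [0.546, 0.0688, 0.1386]
eef_rot: [179.9, -0.0, -89.0]
wrist_force: [-0.4, -0.4, 0.1]
opening: 0.0451
[0.54601244 0.06883549 0.13858956] [ 1.79900701e+02 -5.63496295e-03 -8.89694579e+01]
```

Contact is expected at TCP z ≈ 0.090. I'll lower to 0.096 and check.

```bash
python3 -m pendant '[[1,[0.05,0.05,-1],0],[1,[0,0,-1],0],[1,[0,0,-1],0],[1,[0,0,-1],0],[1,[0,0,-0.3],0],[1,[0,0,0],0],[1,[0,0,0],0]]'
python3 - <<'E'
from h import *
pw,o=cap('wrist','w18.png'); print(o['position'])
i=pw['frame'][180:360,180:390]; cv2.imwrite('pics/w18c.png',cv2.resize(np.clip(i*1.7,0,255).astype(np.uint8),None,fx=3.2,fy=3.2,interpolation=cv2.INTER_CUBIC))
E
```

```text
time: 23.65
position: [0.5473, 0.0701, 0.0968]
eef_rot: [-180.0, -0.0, -88.9]
wrist_force: [0.3, -0.3, -0.6]
opening: 0.0454
[0.54733226 0.07006366 0.09681514]
```

View pics/w18c.png

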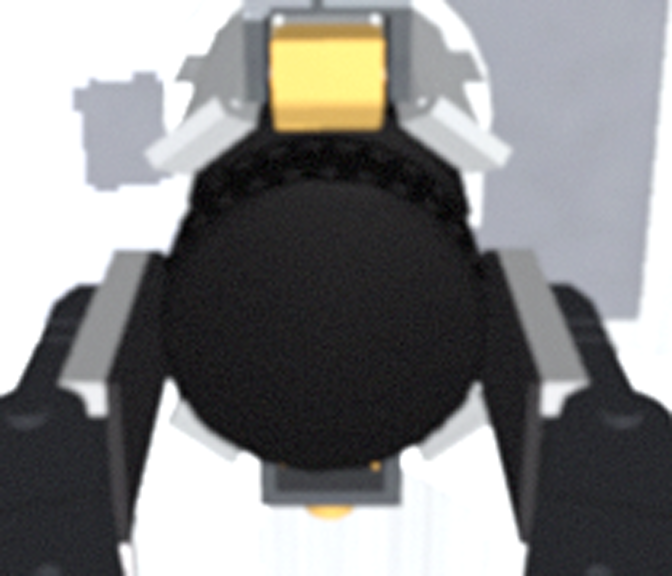

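```bash
python3 -m pendant '[[1,[-0.05,-0.05,-0.3],0],[1,[0,0,-0.4],0],[1,[0,0,0],0]]'
python3 -m pendant '[[1,[0,0,-0.2],0],[1,[0,0,0],0]]'
python3 -m pendant '[[1,[0,0,-0.2],0],[1,[0,0,0],0]]'
```

```text
time: 24.0
position: [0.5469, 0.0695, 0.0894]
eef_rot: [-180.0, -0.0, -88.9]
wrist_force: [0.9, -0.1, -0.4]
opening: 0.0451
time: 24.2
position: [0.5472, 0.0696, 0.0883]
eef_rot: [-179.9, -0.0, -88.9]
wrist_force: [-0.0, 0.6, 5.0]
opening: 0.0453
time: 24.4
position: [0.5476, 0.0696, 0.0866]
eef_rot: [-179.9, -0.0, -88.9]
wrist_force: [0.9, 0.5, 4.8]
opening: 0.0451
```

```bash
python3 - <<'E'
from h import *
pw,o=cap('wrist','w19.png'); print(o['position'])
i=pw['frame'][180:360,180:390]; cv2.imwrite('pics/w19c.png',cv2.resize(np.clip(i*1.7,0,255).astype(np.uint8),None,fx=3.2,fy=3.2,interpolation=cv2.INTER_CUBIC))
E
```

```text
[0.54762763 0.06958238 0.08663726]
```

View pics/w19c.png

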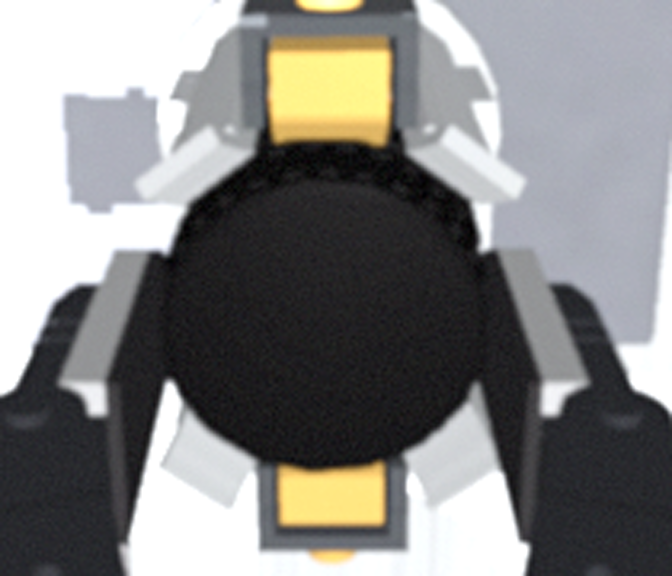

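```bash
python3 -m pendant '[[1,[-0.1,0,-0.2],0],[1,[0,0,-0.3],0],[1,[0,0,-0.2],0],[1,[0,0,0],0]]'
python3 -m pendant '[[1,[0,0,-0.3],0],[1,[0,0,-0.3],0],[1,[0,0,-0.2],0],[1,[0,0,0],0]]'
python3 -m pendant '[[1,[0,0,-0.3],0],[1,[0,0,-0.2],0],[1,[0,0,0],0]]'
```

```text
time: 24.85
position: [0.5473, 0.0695, 0.0799]
eef_rot: [-179.8, -0.0, -88.9]
wrist_force: [3.4, 0.5, 5.5]
opening: 0.0452
time: 25.25
position: [0.5472, 0.0695, 0.0716]
eef_rot: [-179.8, -0.0, -88.9]
wrist_force: [4.9, 0.4, 3.9]
opening: 0.0454
time: 25.55
position: [0.5469, 0.0695, 0.0664]
eef_rot: [-179.8, -0.0, -88.9]
wrist_force: [3.7, 0.6, 5.3]
opening: 0.0455
```

```bash
python3 - <<'E'
from h import *
pw,o=cap('wrist','w20.png'); print(o['position'])
i=pw['frame'][180:360,180:390]; cv2.imwrite('pics/w20c.png',cv2.resize(np.clip(i*1.7,0,255).astype(np.uint8),None,fx=3.2,fy=3.2,interpolation=cv2.INTER_CUBIC))
E
```

```text
[0.54694466 0.06945847 0.06642995]
```

View pics/w20c.png

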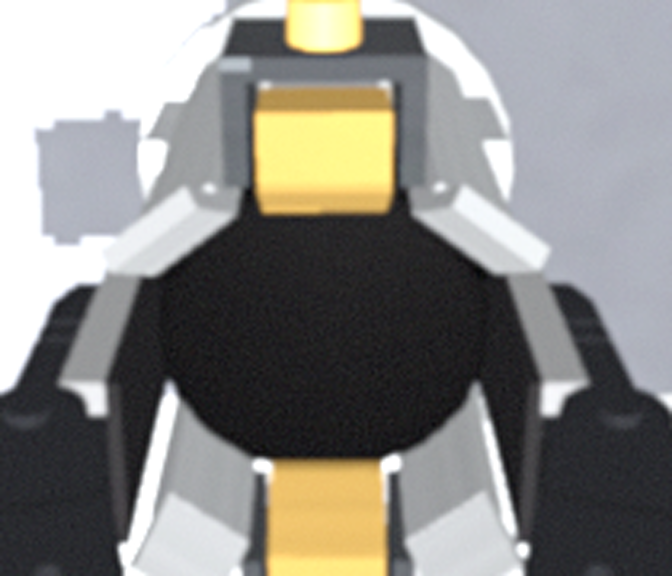

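```bash
python3 -m pendant '[[1,[0,0,-0.2],0],[1,[0,0,-0.2],0],[1,[0,0,-0.1],0],[1,[0,0,0],0],[1,[0,0,0],0]]'
python3 - <<'E'
from h import *
pw,o=cap('wrist','w21.png'); T=campose(pw,o);print(o['position'])
i=pw['frame'][180:360,180:390]; cv2.imwrite('pics/w21c.png',cv2.resize(np.clip(i*1.7,0,255).astype(np.uint8),None,fx=3.2,fy=3.2,interpolation=cv2.INTER_CUBIC))
E
```

```text
time: 26.1
position: [0.5469, 0.0695, 0.0616]
eef_rot: [-179.9, -0.0, -88.9]
wrist_force: [3.4, 0.8, 6.1]
opening: 0.0454
[0.54688681 0.06946418 0.06157858]
```

View pics/w21c.png

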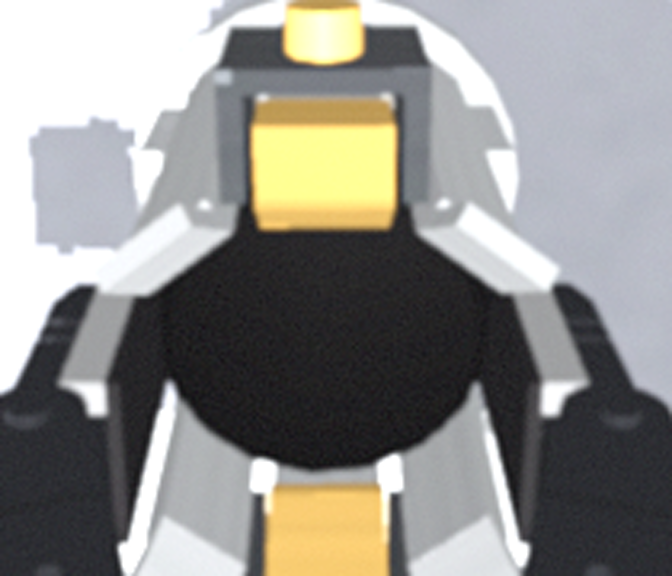

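Both noses are in over cap B, matching the first load. I'll release, lift and verify.

```bash
python3 -m pendant '[[-1,[0,0,0],0],[-1,[0,0,0],0],[-1,[0,0,0],0],[-1,[0,0,0.2],0],[-1,[0,0,1],0],[-1,[0,0,3],0],[-1,[0,-1.0,4],0],[-1,[0,-2,4],0],[-1,[0,-3,3],0],[-1,[0,0,0],0]]'
python3 - <<'E'
from h import *
pw,o=cap('wrist','w22.png'); T=campose(pw,o); print(o['position'])
c=proj(pw,T,(.5465,.07,.1)); print(c); c=c.astype(int)
i=pw['frame'][c[1]-60:c[1]+60,c[0]-70:c[0]+70]; cv2.imwrite('pics/w22c.png',cv2.resize(i,None,fx=5,fy=5,interpolation=cv2.INTER_CUBIC))
d=spotter.spot_point('push_plate',pw)[:1]; print(d,proj(pw,T,(.5488,-.052,.055)))
ps,_=cap('scene'); i=ps['frame'][160:280,310:470]; cv2.imwrite('pics/s22c.png',cv2.resize(i,None,fx=4.5,fy=4.5,interpolation=cv2.INTER_CUBIC))
E
```

```text
time: 27.15
position: [0.5478, 0.0066, 0.2183]
eef_rot: [-179.6, -0.2, -89.1]
wrist_force: [1.1, 0.9, 0.1]
opening: 0.0855
[0.54782002 0.00656588 0.21825973]
[282.53964106 260.79873131]
[{'xy': [281.8, 120.4], 'p': 0.63}] [282.67590881 122.45578473]
```

View pics/w22.png

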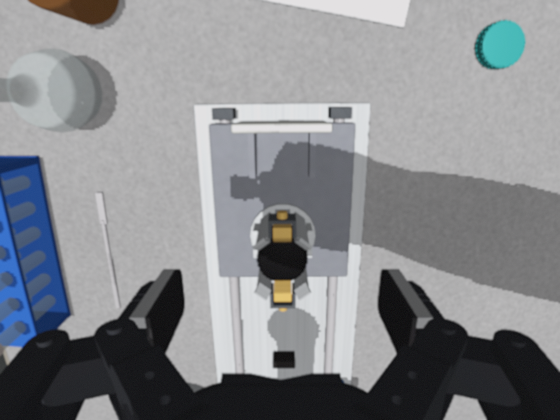

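View pics/w22c.png

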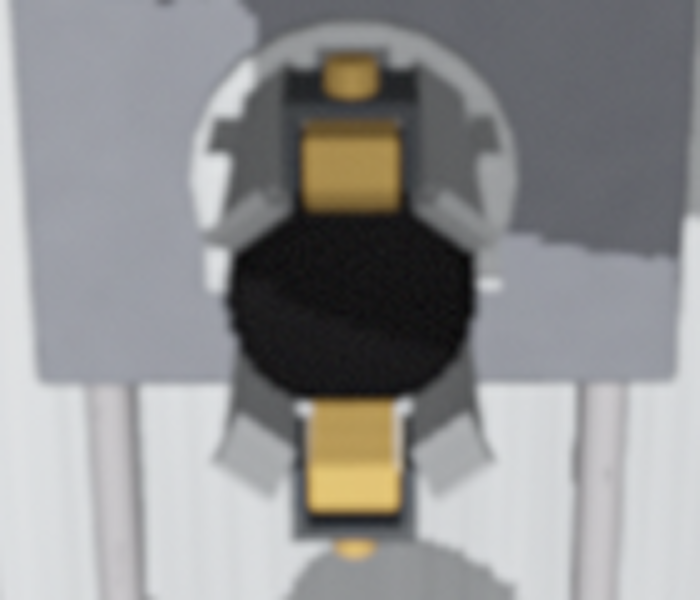

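View pics/s22c.png

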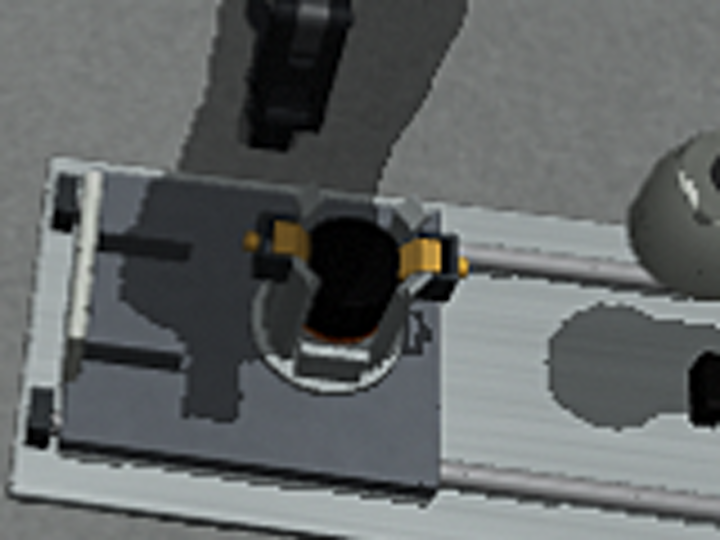

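Both caps are in: the noses cover cap B's front and back edges, and a sliver of orange plate shows well below in the scene crop at (340,330). Next I shut the fingers and get behind the push plate, whose face is at about (0.549, −0.0525).

```bash
python3 -m pendant '[[1,[0,-3.5,0],0],[1,[0,-3.5,0],0],[1,[0.1,-3,0],0],[1,[0,0,-4],0],[1,[0,0,-4],0],[1,[0,0,-4],0],[1,[0,0,-3],0],[1,[0,0,-2],0],[1,[0,0,-1],0],[1,[0,0,0],0]]' 60
python3 -m pendant '[[1,[0,0,0],0],[1,[0,0,0],0]]'
python3 - <<'E'
from h import *
pw,o=cap('wrist','w23.png'); T=campose(pw,o); print(o['position'])
ps,_=cap('scene'); i=ps['frame'][130:280,270:470]; cv2.imwrite('pics/s23c.png',cv2.resize(i,None,fx=3.8,fy=3.8,interpolation=cv2.INTER_CUBIC))
E
```

```text
time: 28.3
position: [0.5451, -0.0892, 0.0305]
eef_rot: [179.8, 0.1, -88.9]
wrist_force: [-0.0, -0.3, 0.2]
opening: 0.0001
time: 28.5
position: [0.5476, -0.0906, 0.0339]
eef_rot: [-179.9, -0.0, -88.9]
wrist_force: [0.3, 0.7, 0.0]
opening: 0.0
[ 0.54758165 -0.09061281  0.0339432 ]
```

View pics/w23.png

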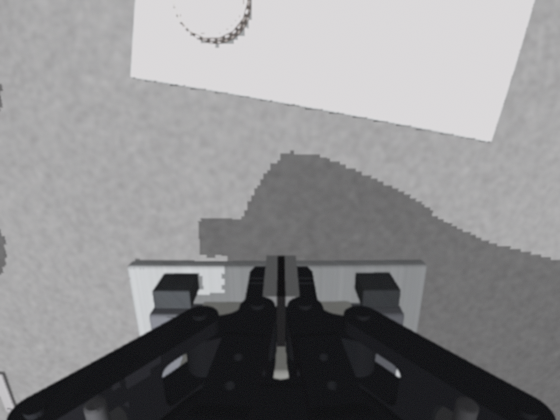

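View pics/s23c.png

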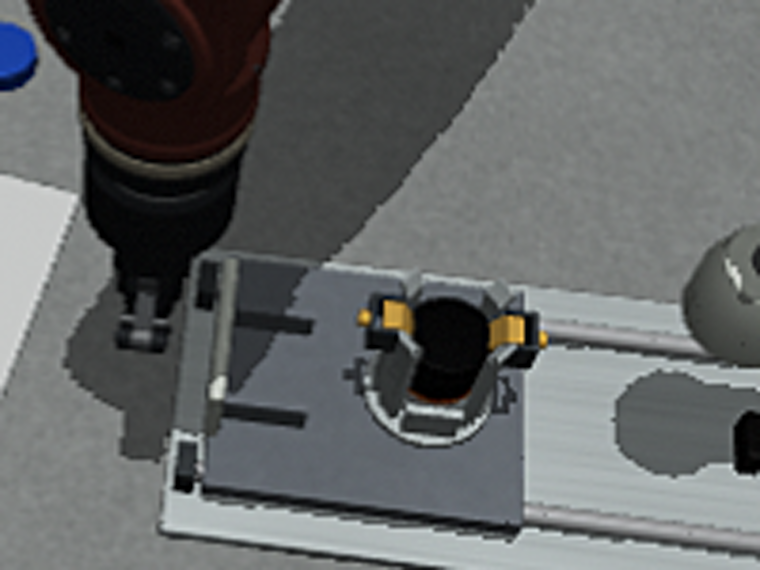

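```bash
python3 -m pendant '[[1,[0.1,0,-1.1],0],[1,[0,1,0],0],[1,[0,1,0],0],[1,[0,1,0],0],[1,[0,1,0],0],[1,[0,1,0],0],[1,[0,0,0],0]]'
python3 -m pendant '[[1,[0,1.5,0],0],[1,[0,1.5,0],0],[1,[0,1.5,0],0],[1,[-0.1,1.5,0],0],[1,[0,1.5,0],0],[1,[0,0,0],0]]'
python3 - <<'E'
from h import *
ps,_=cap('scene'); i=ps['frame'][130:280,290:490]; cv2.imwrite('pics/s24c.png',cv2.resize(i,None,fx=3.8,fy=3.8,interpolation=cv2.INTER_CUBIC))
E
```

```text
time: 29.3
position: [0.5475, -0.0387, 0.0216]
eef_rot: [180.0, 0.0, -88.8]
wrist_force: [-0.4, -0.1, -0.8]
opening: 0.0003
time: 29.9
position: [0.5467, 0.036, 0.0217]
eef_rot: [-180.0, 0.0, -88.8]
wrist_force: [0.1, -0.5, 0.3]
opening: -0.0
```

View pics/s24c.png

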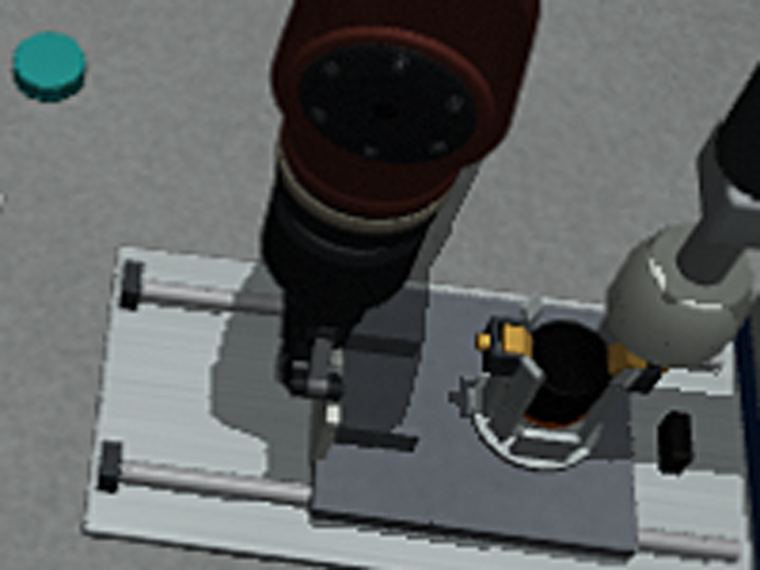

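```bash
python3 -m pendant '[[1,[0,1,0],0],[1,[0,1,0],0],[1,[-0.1,0.8,0],0],[1,[0,0,0],0]]'
python3 -m pendant '[[1,[0,0.5,0],0],[1,[0,0.5,0],0],[1,[0,0,0],0]]'
python3 -m pendant '[[1,[0,0.5,0],0],[1,[0,0.3,0],0],[1,[0,0,0],0]]'
```

```text
time: 30.35
position: [0.5457, 0.0635, 0.0216]
eef_rot: [-180.0, 0.0, -88.9]
wrist_force: [0.3, 0.9, -0.5]
opening: 0.0003
time: 30.65
position: [0.5455, 0.0716, 0.0216]
eef_rot: [180.0, -0.2, -89.0]
wrist_force: [-2.1, -7.7, 1.0]
opening: -0.0002
time: 30.95
position: [0.5454, 0.0713, 0.0218]
eef_rot: [179.9, -1.1, -89.3]
wrist_force: [-8.1, -51.3, 3.6]
opening: -0.0002
```

```bash
python3 -m pendant '[[1,[0,-1,0],0],[1,[0,-0.6,0],0],[1,[0,-1,0],0],[1,[0,-3,0],0],[1,[0,-3,0],0],[1,[0,-2,3],0],[1,[0,-2,4],0],[1,[0,-2,4],0],[1,[0,0,4],0],[1,[0,0,0],0]]'
python3 - <<'E'
from h import *
ps,_=cap('scene','s25.png'); i=ps['frame'][130:280,310:510]; cv2.imwrite('pics/s25c.png',cv2.resize(i,None,fx=3.8,fy=3.8,interpolation=cv2.INTER_CUBIC))
pw,o=cap('wrist','w25.png'); T=campose(pw,o); print(o['position'])
d=spotter.spot_point('push_plate',pw)[:2]; print([(x['xy'],x['p'],onz(pw,T,x['xy'],.055)) for x in d])
pt,_=cap('top','t25.png')
E
```

```text
time: 31.95
position: [0.5484, -0.0667, 0.1778]
eef_rot: [-179.5, -0.1, -89.0]
wrist_force: [0.0, -0.5, 1.2]
opening: 0.0001
[ 0.54742541 -0.06607512  0.17464348]
[([282.1, 334.0], 0.94, array([0.54436   , 0.08040835, 0.055     ]))]
```

View pics/s25c.png

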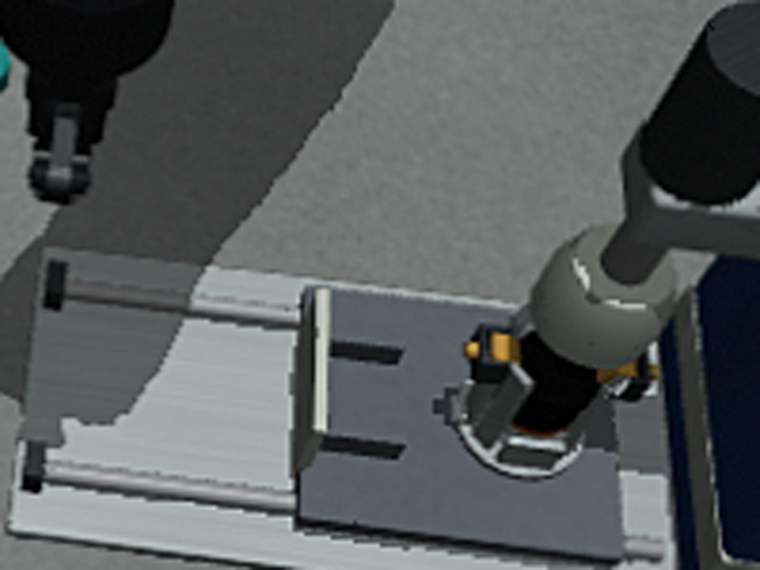

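View pics/w25.png

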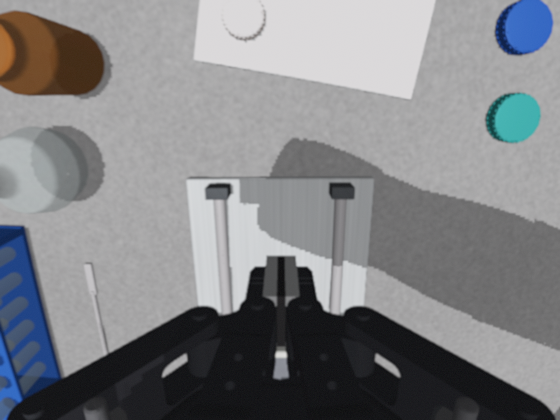

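View pics/t25.png

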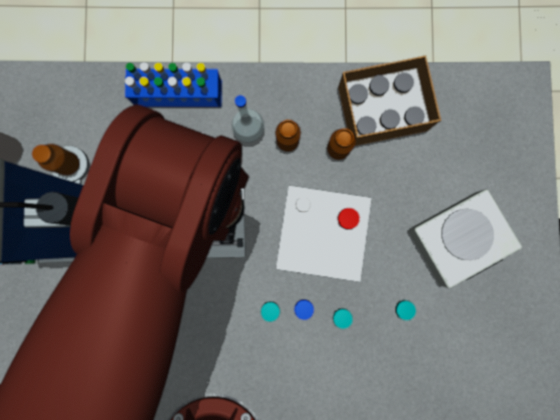

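```bash
python3 -m pendant '[[1,[-2,-3,2],0],[1,[-3,-4,2],0],[1,[-3,-4,1],0],[1,[-3,-4,0],0],[1,[-3,-4,0],0],[1,[-3,-4,0],0],[1,[0,-4,0],0],[1,[0,0,0],0]]'
python3 - <<'E'
from h import *
pt,_=cap('top','t26.png'); ps,_=cap('scene','s26.png'); Tt,Ts=campose(pt),campose(ps)
i=pt['frame'][170:270,30:250]; cv2.imwrite('pics/t26c.png',cv2.resize(i,None,fx=3.6,fy=3.6,interpolation=cv2.INTER_CUBIC))
i=ps['frame'][160:290,370:530]; cv2.imwrite('pics/s26c.png',cv2.resize(i,None,fx=4.5,fy=4.5,interpolation=cv2.INTER_CUBIC))
for n in ('push_plate','mouth','capper'):
  for nm,p,T in (('t',pt,Tt),('s',ps,Ts)): print(n,nm,[(d['xy'],round(d['p'],2),onz(p,T,d['xy'],{'push_plate':.055,'mouth':.1,'capper':0}[n]).round(4)) for d in spotter.spot_point(n,p)[:2]])
a=ray(pt,Tt,(106,217)),ray(ps,Ts,(467,208)); print(tri(a))
E
```

```text
time: 32.95
position: [0.3768, -0.3348, 0.2173]
eef_rot: [179.9, 0.1, -89.2]
wrist_force: [0.0, 0.3, -1.0]
opening: -0.0002
push_plate t [([175.4, 218.8], 0.63, array([0.5434, 0.0871, 0.055 ]))]
push_plate s [([388.3, 227.5], 0.78, array([0.5456, 0.0783, 0.055 ]))]
mouth t [([112.5, 218.4], 0.83, array([0.5413, 0.2155, 0.1   ]))]
mouth s [([457.7, 225.9], 0.62, array([0.5451, 0.207 , 0.1   ]))]
capper t [([201.5, 219.2], 0.55, array([0.546 , 0.0369, 0.    ]))]
capper s [([369.0, 238.0], 0.67, array([0.5473, 0.0469, 0.    ]))]
(array([0.54025049, 0.2042861 , 0.16000535]), [np.float64(0.0004613135980153422), np.float64(0.0004613135980153449)])
```

View pics/t26c.png

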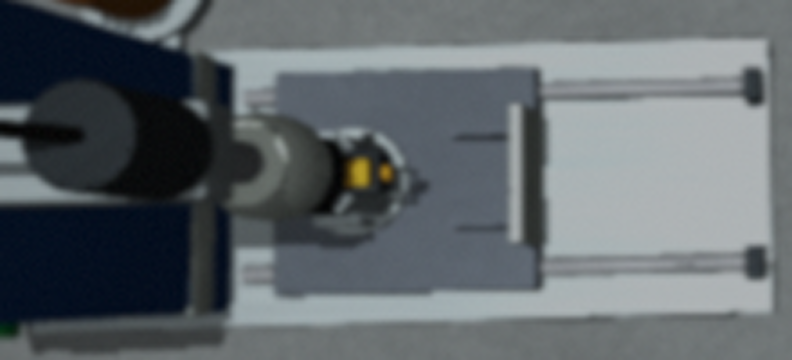

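View pics/s26c.png

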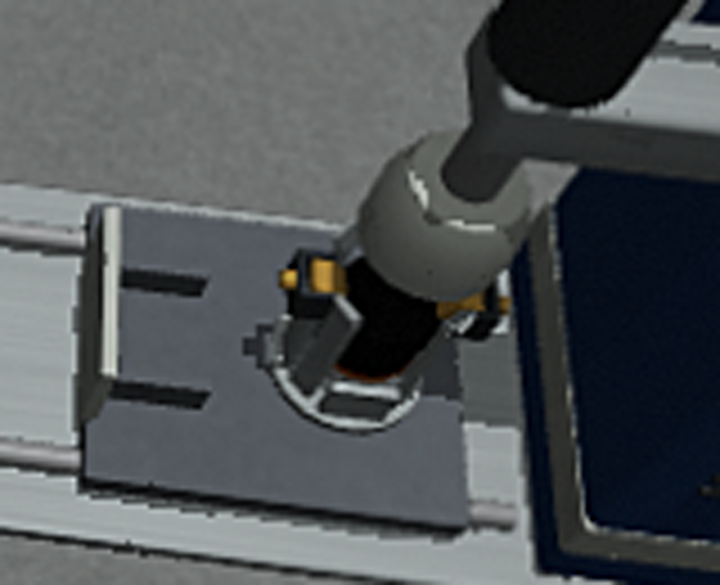

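```bash
python3 -c "
from bench import hand_in
print(hand_in())"
```

```text
the job is handed in; nothing more can be done
None
```

I loaded both black caps into the magazine, closed side up, pressed each one under both catches, pushed the slide home, and handed the job in at about 33 s. No verdict is given.

**Checks that passed**
- **Catches:** after each cap, the wrist view showed both brass noses sprung back in over it. After the first cap I measured a 39 mm gap, against 40 mm nominal. For the second I compared the picture with the first.
- **Slide:** it stopped firm, with the push force rising to about 51 N on the fingertips. That puts the magazine at y ≈ 0.204 m, in line with the head, which I triangulated at y ≈ 0.204 m.
- **Other things:** the last top view showed the white and red caps, the bottles, the flask and the look-alikes where they started. The arm was clear when I handed in. The spatula was hidden in that view, but the wrist picture at the magazine just before showed it in place.

**Checks that failed or disagreed**
- **First grasp:** it closed on air above the cap because the real fingertips sit about 21 mm behind the stated TCP. I found this with a light touch on the cap top and grasped lower.
- **Cameras:** the wrist and fixed cameras disagreed by 1 to 3 mm, so I did the final centring on the tower's lips in the wrist picture.
- **Push plate:** the trained networks put its final position between y = 0.078 and 0.087 m. My own estimate from where the slide stopped is about 0.082 m.

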